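# Free the two dice jammed in the tipping dice tower

## Robot

A 6-joint arm with a two-finger parallel gripper is mounted at the origin on the work surface. World frame = base frame: x ahead of the robot, y to its left, z up, the work surface at z = 0. Lengths are in m, angles in degrees, forces in N, time in s.
With the tool pointing down it reaches from about 0.35 to 0.875 m from the base axis. Payload 15.5 kg.
Tool frame: the origin (TCP) lies between the finger pads; the fingertips stand env.finger_overhang ahead of it and the grasp point (between the pads) lies 5 mm behind it (env.finger_overhang is the distance from the TCP to the fingertips, in m); z points along the fingers, y is the direction in which the jaws open and shut (so a half turn about z gives the same grasp; the last joint's range is limited). The gripper opens to 85 mm and grips with 20 to 120 N. Pads are 22 mm wide; open, the fingers measure 114 mm over their backs; the gripper's body (76 mm by 85 mm) begins 54 mm behind the grasp point. The pads swing forward as they close: fully open they stand 13 mm farther back than shut.
Start: joints at [67.638, 28.281, 77.091, -0, 74.628, -5.472], TCP at [0.182, 0.598, 0.245] pointing down, gripper open.
Joint ranges: [-166.48, 166.48], [-47.26, 123.95], [12.59, 153.08], [-70.14, 250.14], [6.76, 159.57], [-176.63, 176.63]. Speed limits (degrees/s): [108.29, 108.29, 147.25, 172.46, 172.46, 172.46].

## Interface

Orientations are given as [roll, pitch, yaw] about the fixed x, y, z axes, in that order (R = Rz(yaw) Ry(pitch) Rx(roll)).
In Python, from station import env gives the robot as it stands.
- The arm moves only by the tool play_rows, never from a script. Its argument "targets" is a list of rows, each an object of numbers: "tx", "ty", "tz": the shift along the tool's x, y, z in m; "rx", "ry", "rz": the turn, a rotation vector about the tool's x, y, z in degrees; "jaw": the finger opening in m, from 0 to 0.0854. In form: [{"tx": .., "ty": .., "tz": .., "rx": .., "ry": .., "rz": .., "jaw": ..}, ...]. A call has exactly 10 rows; each row is the pose to reach, as a shift and turn from the pose measured when the call began, along the tool's axes at that moment; what a row does not reach only later rows make up. A row lasts 1/10 s, in which the tool goes at most 50 mm and 8.59 degrees, less where a joint would pass 70% of its speed; a pose out of reach is approached as far as the arm can. A call with a gripper value outside its range is refused whole. The fingers move at their own pace and stop on an object; "force" is the grip in N (left out, the last holds). Time passes only in rows, so rows that repeat a pose let the fingers close, or fill a call up. It gives the time, the measured TCP pose, the force and the opening at its end, in the units of the state.
- env.read_state(): the state, without advancing time (a new reading comes with each control period).
- env.read_camera(name): name is "scene" or "top"; returns a dict with "frame" (400x640x3 uint8, red, green, blue), "z_map" (400x640 float32, m along the optical axis (not along the pixel's ray), 0 where there is no reading), "mtx" (3x3 intrinsics, pixels), "dist" ([k1, k2, p1, p2, k3] as OpenCV has them; the pictures are not rectified), "R" (3x3) and "t" (3): a world point X has camera coordinates R X + t. Camera axes: x right, y down, z forward; pixel columns grow to the right and rows downward; lengths in m; the calibration is good to about 2 mm. A picture is of the moment at which its call begins.
- env.sign_off(): hands the job in, once; it reports no verdict.
The state is a dict: "time_s": time; "joint_pos": joint angles; "qd": joint speeds; "joint_torque": joint torques, N m; "eef_pos": TCP position; "orientation": TCP orientation; "ft_force": force on the tool from outside, world axes, zero at the start; "wrist_torque": the same for the moment, N m; "gripper_width": finger opening in m.
Only numpy, scipy, OpenCV 4.12 (cv2) and the standard library are available. Lean on these libraries where they do the work, as an engineer would, in place of code of your own. Each camera call takes 0.05 s, during which the arm holds its last target.

## Task

Two dice are stuck behind the jammed door at the bottom of the clear dice tower. Tip the tower's tube back on its hinge to the stop and leave it tipped, push the muddler down inside it until the door gives way and both dice drop out into the tower's tray, then draw the muddler out and stand it upright on its foot on the bare table. Leave the tea glass and the sugar bowl where they are.

Things in the scene. Friction and masses are not known exactly. Their poses are not given: they have to be found in the camera images.
- tower: The dice tower, fixed. Base board of dark wood 190 x 130 x 10 mm (x -40 to 150 mm, y +-65 mm) with a low rim to 28 mm height. Two clear cheeks (y +-27 to 33 mm, x -34 to 12 mm, 128 mm high) hold the tube's hinge pin, which lies along y at 92 mm height. Origin: on the table straight below the pin's middle; z up. The tube stands on the +x side of the pin, the open tray further to +x.
- shaft (a joint): Angle of the clear tube about its hinge pin, rad: 0 = upright (starts at 0 to 0.05); grows as the mouth tips towards the tower's -x while the lower end swings out to +x over the tray; stop at 0.65. Friction hinge: stays where it is left, takes about 0.4 N m (6 to 10 N pulled close to the mouth, far more lower down, where the leverage is short).
- tower_mouth (a point): Centre of the tube's open upper end; its z points up along the tube's axis and its x is square to that (the tower's x when upright), turning with the tube. Square clear acrylic tube: 46 mm outside, bore 40 x 40 mm, 140 mm long. Its axis lies 25 mm to the +x side of the pin, its mouth 75 mm above the pin (167 mm above the table when upright).
- tower_bottom (a point): Centre of the tube's lower end, same axes as tower_mouth, 140 mm below it along the tube; the shut door lies right under it. Upright, the door is 14 mm above the tray floor, so 18 mm dice cannot get out; tipped to the stop, this point is 45 mm above the tray floor.
- door (a joint): Angle of the clear swing door (46 x 46 x 3 mm) that shuts the tube's lower end, rad: 0 = shut, 1.45 = wide open. Hinged on the +x edge; its free edge swings down. Jammed: takes about 0.14 N m (4 to 8 N pushed along the tube) and stays where it is pushed. The dice's weight cannot open it; half open, they slide off.
- tray (a point): A point on the tower's tray floor, 85 mm to the +x side of the hinge pin, mid-width, 10 mm above the table; axes of the tower. Inside the rims the tray reaches 119 mm to the -x side, 59 mm to the +x side and 59 mm to either side in y of it.
- die1_center (a point): Centre of one of the two black dice, 18 mm cube with white pips, about 10 g; at first in the bottom of the tube, on the door.
- die2_center (a point): Centre of the other die, the same; at first beside the first.
- muddler_center (a point): Centre, half-way up, of the muddler: a straight round stick 220 mm long, about 150 g, standing upright on its heavy steel foot (30 mm diameter, 28 mm high, flat below). Above that a 15 mm stem of light wood and, from 150 to 220 mm above the underside, a 20 mm round grip. z points from foot to grip. Held by the top half of the grip it reaches right through the tube.
- muddler_foot (a point): Centre of the flat underside of the muddler's foot, 110 mm below muddler_center along its axis.
- tea_glass_center (a point): Centre of the waisted tea glass, 90 mm high, 55 mm across, on a white saucer 110 mm across. Leave it alone.
- sugar_bowl_center (a point): Centre of the white lidded sugar bowl, 98 mm high, 96 mm across (127 mm over its two lugs). Leave it alone.
Things that resemble listed ones, but are neither listed nor needed, are in the scene too. There is more than one size of the part that bears muddler_center; the job needs the larger.

How it is judged (in metres and radians):
On the way, in this order (a step that is already met when the one before it is completed fails the run):
1. the tube is tipped back to its stop (within 0.07 rad) with both dice still in it (value of joint shaft above 0.58 rad and z of each of die1_center, die2_center in the frame of tower_bottom above 0 m), for 0.2 s.
2. the muddler's foot has been pushed down inside the tipped tube to its lower end and the door has opened (value of joint shaft above 0.4 rad and value of joint door above 0.3 rad and z of muddler_foot in the frame of tower_bottom between -0.06 and 0.01 m and x of muddler_center in the frame of tower_bottom between -0.02 and 0.02 m and y of muddler_center in the frame of tower_bottom between -0.02 and 0.02 m).
At the end, for the whole second after the job is handed in: Both dice lie in the tower's tray, within 30 mm of its floor and below the tube's lower end; the tube is still tipped by more than 0.4 rad; the muddler stands on its foot on the bare table, upright within 0.1 rad, its underside within 5 mm of the table top (value of joint shaft above 0.4 rad and x of die1_center in the frame of tray between -0.119 and 0.059 m and y of die1_center in the frame of tray between -0.059 and 0.059 m and z of each of die1_center, die2_center in the frame of tray below 0.03 m and z of each of die1_center, die2_center in the frame of tower_bottom below 0 m and x of die2_center in the frame of tray between -0.119 and 0.059 m and y of die2_center in the frame of tray between -0.059 and 0.059 m and angle between muddler_center's own z axis and vertical below 0.1 rad and height (world z) of muddler_foot between -0.005 and 0.005 m); the robot touches nothing.
It fails at once if the tea glass is shifted by more than 30 mm or tipped (distance of tea_glass_center from where it was at the start of the episode above 0.03 m or angle between tea_glass_center's own z axis and vertical above 0.4 rad).
It fails at once if the sugar bowl is shifted by more than 30 mm or tipped (distance of sugar_bowl_center from where it was at the start of the episode above 0.03 m or angle between sugar_bowl_center's own z axis and vertical above 0.4 rad).
It also fails if it takes over 67 s, if anything falls off the work surface, if the arm or the gripper's body presses on something with over 40 N, if the wrist force passes 120 N, or if a joint passes its speed limit or range.

## Working session

There is one attempt and no reset: what is moved stays moved. The work goes in short steps, Python scripts to look and compute and a tool call to move; the robot and the scene stay as the last step left them, time stands still between calls to the robot, and variables do not carry over. Pictures are saved under pics/ and viewed, and the job is handed in when it is done.

Besides the shell and the picture viewer there is one more tool, called after "Call:" as a command line: name --argument value ..., lists and objects as JSON in quotes. play_rows: Moves the arm, as the interface text tells. Its arguments: {"type":"object","properties":{"targets":{"type":"array","items":{"type":"object","properties":{"tx":{"type":"number"},"ty":{"type":"number"},"tz":{"type":"number"},"rx":{"type":"number"},"ry":{"type":"number"},"rz":{"type":"number"},"jaw":{"type":"number"}}}},"force":{"type":"number"}},"required":["targets"]}

```bash
mkdir -p pics; ls
cat > h.py <<'E'
import numpy as np, cv2
from station import env
def cam(n):
    c=env.read_camera(n); return c
def save(img,name): cv2.imwrite('pics/'+name,cv2.cvtColor(img,cv2.COLOR_RGB2BGR))
def ray(c,u,v):
    p=cv2.undistortPoints(np.array([[[u,v]]],float),c['mtx'],np.array(c['dist']))[0,0]
    R=np.array(c['R']);t=np.array(c['t'])
    d=R.T@np.array([p[0],p[1],1.]); return -R.T@t, d
def onz(c,u,v,z):
    o,d=ray(c,u,v); return o+d*(z-o[2])/d[2]
def dep(c,u,v):
    o,d=ray(c,u,v); return o+d*c['z_map'][int(round(v)),int(round(u))]
def proj(c,X):
    p,_=cv2.projectPoints(np.array(X,float).reshape(-1,1,3),cv2.Rodrigues(np.array(c['R']))[0],np.array(c['t'],float),c['mtx'],np.array(c['dist'])); return p.reshape(-1,2)
E
python3 - <<'E'
from h import *
import pickle
d={}
for n in('scene','top'):
    c=cam(n); save(c['frame'],n+'0.png'); d[n]=c
    print(n,c['mtx'].tolist(),np.round(-np.array(c['R']).T@c['t'],3),np.round(c['R'],2).tolist())
pickle.dump(d,open('c0.pkl','wb'))
print(env.read_state(),env.finger_overhang)
E
```

```text
pics
scene [[389.23117764198855, 0.0, 320.0818232721867], [0.0, 389.23117764198855, 195.00951449313914], [0.0, 0.0, 1.0]] [ 0.994 -0.023  0.714] [[0.27, 0.96, -0.01], [0.78, -0.22, -0.58], [-0.56, 0.15, -0.82]]
top [[466.44347159763265, 0.0, 319.6360454928562], [0.0, 466.44347159763265, 204.47064735284187], [0.0, 0.0, 1.0]] [0.497 0.091 0.984] [[-0.02, -1.0, 0.01], [-0.99, 0.02, -0.11], [0.11, -0.01, -0.99]]
{'time_s': 0.1, 'joint_pos': array([ 6.76389567e+01,  2.83094734e+01,  7.71229289e+01,  6.85372458e-05,
        7.46280641e+01, -5.47382462e+00]), 'qd': array([-0.01221545, -0.02497011, -0.07391413, -0.1163186 ,  0.03397946,
        0.00085939]), 'joint_torque': array([ 2.05623299e-03, -8.83596539e+01, -3.84563899e+01,  2.09220925e-04,
        5.30613805e-03, -5.31016690e-05]), 'eef_pos': array([0.18145923, 0.59776513, 0.24478381]), 'orientation': array([-1.79939816e+02, -5.83371692e-03,  1.63112760e+02]), 'ft_force': array([-0.42518339,  0.17338421, -0.63787149]), 'wrist_torque': array([-0.02342037, -0.00756276,  0.05044152]), 'gripper_width': 0.0855595454968073} 0.014
```

View pics/scene0.png

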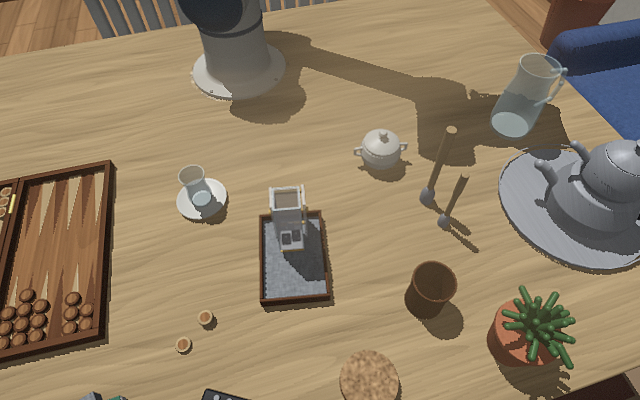

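View pics/top0.png

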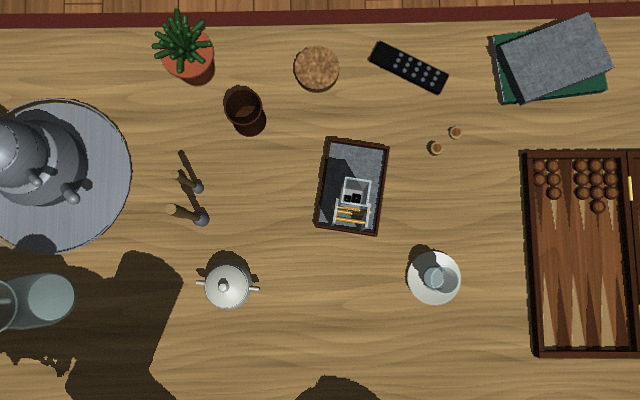

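The scene view shows two muddlers. One has its grip at (451,129) and foot at (428,198); the shorter one has its grip at (464,177) and foot at (444,221). I'll enlarge both, and the tower.

Run:
```python
from h import *
import pickle
d=pickle.load(open('c0.pkl','rb'))
T=d['top']['frame'];S=d['scene']['frame']
r=lambda im,x,y,w,h,s:cv2.resize(im[y:y+h,x:x+w],None,fx=s,fy=s,interpolation=cv2.INTER_CUBIC)
save(np.hstack([r(T,305,128,95,115,5)[:575,:400*1],r(T,305,128,95,115,5)[:575,400:]]),'t1.png')
save(np.hstack([r(T,160,140,60,100,6),r(S,405,115,70,120,5)]),'m1.png')
save(r(S,250,175,90,140,4),'s1.png')
c=d['scene']
for u,v in [(451,129),(428,198),(464,177),(444,221)]: print(u,v,dep(c,u,v))
c=d['top']
for u,v in [(172,210),(203,218),(182,175),(198,187)]: print(u,v,dep(c,u,v))
```

```text
451 129 [0.58105234 0.32809066 0.22070311]
428 198 [0.59607932 0.32151312 0.03055021]
464 177 [0.65342619 0.33174173 0.17058828]
444 221 [0.65445033 0.33285291 0.02293287]
172 210 [0.57847974 0.32444729 0.21668184]
203 218 [0.58009162 0.31707447 0.0349704 ]
182 175 [0.64903928 0.32822756 0.14779593]
198 187 [0.64470186 0.32864114 0.03054721]
```

View pics/t1.png

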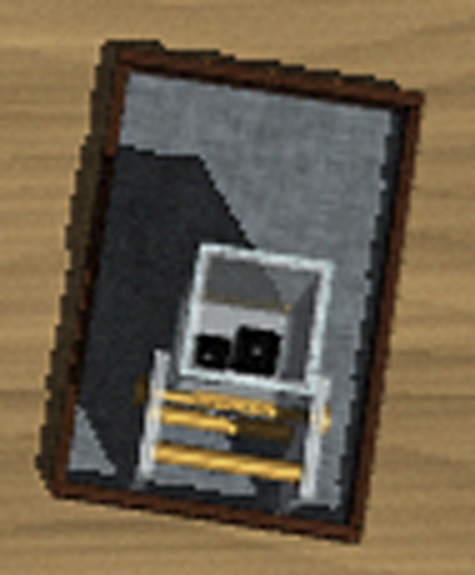

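View pics/m1.png

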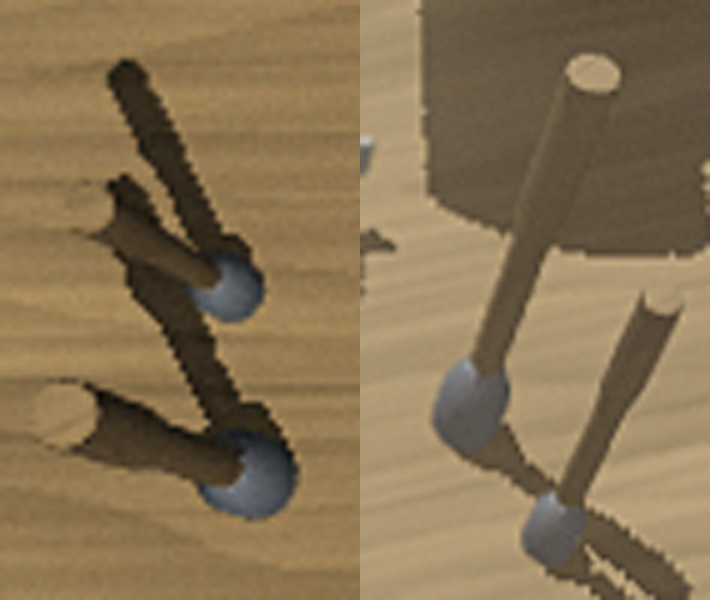

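View pics/s1.png

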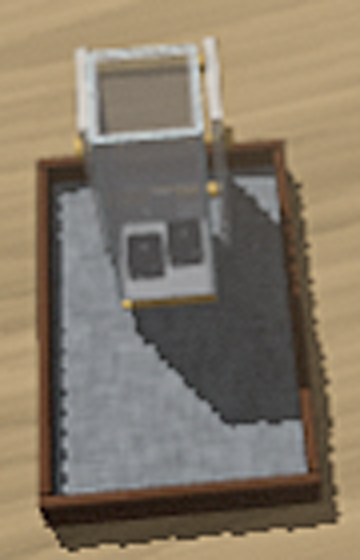

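Both crops show the larger muddler with its foot at scene (428,198) and top (203,218). Its top stands at z≈0.22, against about 0.165 for the other, so it is the one needed. Next is the tower pose, from the rim and mouth corners.

Run:
```python
from h import *
import pickle
d=pickle.load(open('c0.pkl','rb'))
T=d['top'];S=d['scene']
def loc(c,pts,z,s,x0,y0):
    P=np.array([onz(c,(x+.5)/s-.5+x0,(y+.5)/s-.5+y0,z) for x,y in pts]);return P
for name,c,s,x0,y0,rim,mo in [('top',T,5,305,128,[(107,42),(423,95),(358,542),(52,490)],[(198,243),(335,263),(318,388),(180,375)]),
 ('scene',S,4,250,175,[(42,508),(325,487),(284,142),(38,160)],[(90,138),(203,128),(200,48),(88,58)])]:
  for z,p in((.028,rim),(.167,mo)):
    P=loc(c,p,z,s,x0,y0); L=np.linalg.norm(P-np.roll(P,-1,0),axis=1)
    e=P[0]-P[3]+P[1]-P[2]
    print(name,z,np.round(P[:,:2],4).tolist(),'c',np.round(P.mean(0),4),np.round(L,4),'yaw',np.degrees(np.arctan2(e[1],e[0])))
```

```text
top 0.028 [[0.7474, 0.0626], [0.7219, -0.0691], [0.5358, -0.0351], [0.5599, 0.0898]] c [0.6413 0.012  0.028 ] [0.1341 0.1893 0.1272 0.1895] yaw -9.300662575376988
top 0.167 [[0.6374, 0.0361], [0.6291, -0.0123], [0.5846, -0.0047], [0.5903, 0.0438]] c [0.6104 0.0157 0.167 ] [0.0491 0.0451 0.0489 0.0477] yaw -9.48521294376004
scene 0.028 [[0.7227, -0.0668], [0.7478, 0.0599], [0.5614, 0.0924], [0.5371, -0.0345]] c [0.6422 0.0127 0.028 ] [0.1291 0.1893 0.1292 0.1884] yaw -9.883115953549304
scene 0.167 [[0.6248, -0.009], [0.6329, 0.038], [0.5917, 0.0468], [0.5835, -0.0016]] c [0.6082 0.0186 0.167 ] [0.0477 0.0422 0.0491 0.042 ] yaw -11.165360026315296
```

Run:
```python
from h import *
import pickle
d=pickle.load(open('c0.pkl','rb'))
# muddler: depth points with height band near
for n in('scene','top'):
    c=d[n]; z=c['z_map']; R=np.array(c['R']);t=np.array(c['t'])
    v,u=np.mgrid[0:400,0:640]
    p=cv2.undistortPoints(np.stack([u,v],-1).reshape(-1,1,2).astype(float),c['mtx'],np.array(c['dist'])).reshape(-1,2)
    X=(np.c_[p,np.ones(len(p))]*z.reshape(-1,1)-t)@R
    ok=z.reshape(-1)>0
    near=ok&(abs(X[:,0]-.6)<.09)&(abs(X[:,1]-.325)<.06)
    for a,b in((.006,.03),(.05,.14),(.16,.215),(.217,.226),(.16,.168)):
        m=near&(X[:,2]>a)&(X[:,2]<b)
        for nm,mm in(('big',m&(X[:,0]<.618)),('small',m&(X[:,0]>.618))):
            if mm.sum(): print(n,a,nm,mm.sum(),np.round(X[mm].min(0),3),np.round(X[mm].max(0),3),np.round(X[mm].mean(0),4))
    # tall items map: bowl, glass
    for nm,cx,cy in(('bowl',.43,.26),('glass',.45,-.13)):
        m=ok&(abs(X[:,0]-cx)<.13)&(abs(X[:,1]-cy)<.13)&(X[:,2]>.03)&(X[:,2]<.12)
        if m.sum(): print(n,nm,np.round(X[m].min(0),3),np.round(X[m].max(0),3))
```

```text
scene 0.006 big 95 [0.569 0.312 0.006] [0.596 0.338 0.03 ] [0.5884 0.3207 0.0189]
scene 0.006 small 89 [0.627 0.301 0.006] [0.659 0.344 0.03 ] [0.652  0.3311 0.019 ]
scene 0.05 big 218 [0.577 0.32  0.05 ] [0.591 0.333 0.14 ] [0.5859 0.3243 0.0964]
scene 0.05 small 195 [0.643 0.329 0.05 ] [0.657 0.342 0.14 ] [0.651  0.3337 0.1   ]
scene 0.16 big 245 [0.575 0.317 0.16 ] [0.592 0.335 0.215] [0.5871 0.3235 0.1883]
scene 0.16 small 75 [0.641 0.329 0.161] [0.657 0.345 0.172] [0.6501 0.3355 0.1675]
scene 0.217 big 79 [0.572 0.318 0.217] [0.592 0.338 0.223] [0.5827 0.3275 0.2202]
scene 0.16 big 36 [0.576 0.318 0.16 ] [0.592 0.333 0.168] [0.5872 0.3233 0.1637]
scene 0.16 small 27 [0.641 0.329 0.161] [0.657 0.343 0.168] [0.6518 0.3337 0.1639]
scene bowl [0.406 0.205 0.03 ] [0.494 0.329 0.099]
scene glass [ 0.42  -0.177  0.03 ] [ 0.579 -0.013  0.098]
top 0.006 big 60 [0.527 0.312 0.006] [0.595 0.373 0.03 ] [0.5771 0.3188 0.0209]
top 0.006 small 71 [0.636 0.324 0.008] [0.657 0.345 0.03 ] [0.6443 0.331  0.0219]
top 0.05 big 92 [0.573 0.319 0.05 ] [0.587 0.329 0.136] [0.579  0.3213 0.0928]
top 0.05 small 87 [0.64  0.327 0.051] [0.653 0.336 0.139] [0.6444 0.3311 0.0996]
top 0.16 big 109 [0.571 0.316 0.161] [0.589 0.328 0.215] [0.5784 0.3196 0.1887]
top 0.16 small 66 [0.64  0.328 0.161] [0.653 0.342 0.173] [0.6463 0.3342 0.1677]
top 0.217 big 107 [0.572 0.317 0.217] [0.59  0.336 0.223] [0.5804 0.3263 0.2191]
top 0.16 big 13 [0.571 0.317 0.161] [0.589 0.326 0.167] [0.5783 0.3204 0.1636]
top 0.16 small 32 [0.64  0.328 0.161] [0.653 0.342 0.168] [0.6457 0.3329 0.1659]
top bowl [0.398 0.203 0.03 ] [0.492 0.329 0.1  ]
top glass [ 0.423 -0.18   0.03 ] [ 0.579 -0.     0.12 ]
```

```bash
cat >> h.py <<'E'
from scipy.spatial.transform import Rotation as Ro
O=np.array([.5876,.0215,0]); YAW=np.radians(-9.6)
ex=np.array([np.cos(YAW),np.sin(YAW),0]); ey=np.array([-np.sin(YAW),np.cos(YAW),0]); ez=np.array([0,0,1.])
def tw(x,y,z): return O+ex*x+ey*y+ez*z
RD=np.c_[-ex,ey,-ez]            # tool down, tool x = -tower x
def RT(a): return RD@Ro.from_euler('y',-a).as_matrix()   # tilted out by a
def plan(p,R=None):
    s=env.read_state(); R0=Ro.from_euler('xyz',s['orientation'],degrees=True).as_matrix()
    R=R0 if R is None else R
    print('t',np.round(R0.T@(np.array(p)-s['eef_pos']),4),'r',np.round(np.degrees(Ro.from_matrix(R0.T@R).as_rotvec()),2),'now',np.round(s['eef_pos'],4),'q',np.round(s['joint_pos'],1),'F',np.round(s['ft_force'],1),'w',round(s['gripper_width'],4),'t',s['time_s'])
E
python3 - <<'E'
from h import *
print(RD); print(tw(.080,0,.3))
plan(tw(.080,0,.3),RD)
E
```

```text
[[-0.98599604  0.16676875 -0.        ]
 [ 0.16676875  0.98599604 -0.        ]
 [-0.          0.         -1.        ]]
[0.66647968 0.0081585  0.3       ]
t [-0.6354 -0.4233 -0.0548] r [-0.06 -0.01 -7.29] now [0.1815 0.5978 0.2448] q [67.6 28.3 77.1  0.  74.6 -5.5] F [-0.4  0.2 -0.6] w 0.0856 t 0.1
```

Call:
play_rows --targets '[{"tz":-0.04,"jaw":0},{"tx":-0.03,"ty":-0.02,"tz":-0.055,"jaw":0},{"tx":-0.07,"ty":-0.047,"tz":-0.055,"rz":-1,"jaw":0},{"tx":-0.11,"ty":-0.073,"tz":-0.055,"rz":-2,"jaw":0},{"tx":-0.15,"ty":-0.1,"tz":-0.055,"rz":-3,"jaw":0},{"tx":-0.19,"ty":-0.127,"tz":-0.055,"rz":-4,"jaw":0},{"tx":-0.23,"ty":-0.153,"tz":-0.055,"rz":-5,"jaw":0},{"tx":-0.27,"ty":-0.18,"tz":-0.055,"rz":-6,"jaw":0},{"tx":-0.31,"ty":-0.207,"tz":-0.055,"rz":-7,"jaw":0},{"tx":-0.35,"ty":-0.233,"tz":-0.055,"rz":-7.3,"jaw":0}]' --force 60

```text
invalid input at $.targets[0]: expected keys tx, ty, tz, rx, ry, rz, jaw
```

Run:
```python
from h import *
plan(tw(.080,0,.3),RD)
```

```text
t [-0.6354 -0.4233 -0.0548] r [-0.06 -0.01 -7.29] now [0.1815 0.5978 0.2448] q [67.6 28.3 77.1  0.  74.6 -5.5] F [-0.4  0.2 -0.6] w 0.0856 t 0.1
```

All keys are required in every row.

Call:
play_rows --targets '[{"tx":0,"ty":0,"tz":-0.04,"rx":0,"ry":0,"rz":0,"jaw":0},{"tx":-0.03,"ty":-0.02,"tz":-0.055,"rx":0,"ry":0,"rz":0,"jaw":0},{"tx":-0.07,"ty":-0.047,"tz":-0.055,"rx":0,"ry":0,"rz":-1,"jaw":0},{"tx":-0.11,"ty":-0.073,"tz":-0.055,"rx":0,"ry":0,"rz":-2,"jaw":0},{"tx":-0.15,"ty":-0.1,"tz":-0.055,"rx":0,"ry":0,"rz":-3,"jaw":0},{"tx":-0.19,"ty":-0.127,"tz":-0.055,"rx":0,"ry":0,"rz":-4,"jaw":0},{"tx":-0.23,"ty":-0.153,"tz":-0.055,"rx":0,"ry":0,"rz":-5,"jaw":0},{"tx":-0.27,"ty":-0.18,"tz":-0.055,"rx":0,"ry":0,"rz":-6,"jaw":0},{"tx":-0.31,"ty":-0.207,"tz":-0.055,"rx":0,"ry":0,"rz":-7,"jaw":0},{"tx":-0.35,"ty":-0.233,"tz":-0.055,"rx":0,"ry":0,"rz":-7.3,"jaw":0}]' --force 60

```text
time_s: 1.1
eef_pos: [0.4495, 0.2713, 0.2999]
orientation: [-179.9, -0.0, 170.4]
ft_force: [0.9, 0.7, 0.8]
gripper_width: 0.0003
```

Run:
```python
from h import *
plan(tw(.080,0,.3),RD)
```

```text
t [-0.2577 -0.2235  0.    ] r [-0.07 -0.03  0.05] now [0.4495 0.2713 0.2999] q [ 24.6  17.2  86.5  -0.   76.4 -55.8] F [0.9 0.7 0.8] w 0.0003 t 1.1
```

Call:
play_rows --targets '[{"tx":-0.035,"ty":-0.03,"tz":0,"rx":0,"ry":0,"rz":0,"jaw":0},{"tx":-0.07,"ty":-0.06,"tz":0,"rx":0,"ry":0,"rz":0,"jaw":0},{"tx":-0.105,"ty":-0.09,"tz":0,"rx":0,"ry":0,"rz":0,"jaw":0},{"tx":-0.14,"ty":-0.12,"tz":0,"rx":0,"ry":0,"rz":0,"jaw":0},{"tx":-0.175,"ty":-0.15,"tz":0,"rx":0,"ry":0,"rz":0,"jaw":0},{"tx":-0.21,"ty":-0.18,"tz":0,"rx":0,"ry":0,"rz":0,"jaw":0},{"tx":-0.245,"ty":-0.21,"tz":0.01,"rx":0,"ry":0,"rz":0,"jaw":0},{"tx":-0.258,"ty":-0.2235,"tz":0.04,"rx":0,"ry":0,"rz":0,"jaw":0},{"tx":-0.258,"ty":-0.2235,"tz":0.085,"rx":0,"ry":0,"rz":0,"jaw":0},{"tx":-0.258,"ty":-0.2235,"tz":0.13,"rx":0,"ry":0,"rz":0,"jaw":0}]'

```text
time_s: 2.1
eef_pos: [0.667, 0.0071, 0.1684]
orientation: [-179.9, 0.0, 170.4]
ft_force: [1.3, 0.1, 0.6]
gripper_width: 0.0001
```

Run:
```python
from h import *
plan(tw(.059,0,.17),RD)
a=cam('scene');b=cam('top');save(a['frame'],'a1.png');save(cv2.resize(b['frame'][100:260,250:450],None,fx=3,fy=3),'b1.png')
```

```text
t [ 0.0217  0.0009 -0.0016] r [-0.06  0.01 -0.02] now [0.667  0.0071 0.1684] q [ -4.5  35.9  75.6  -0.1  68.5 -84.8] F [1.3 0.1 0.6] w 0.0001 t 2.1
```

View pics/a1.png

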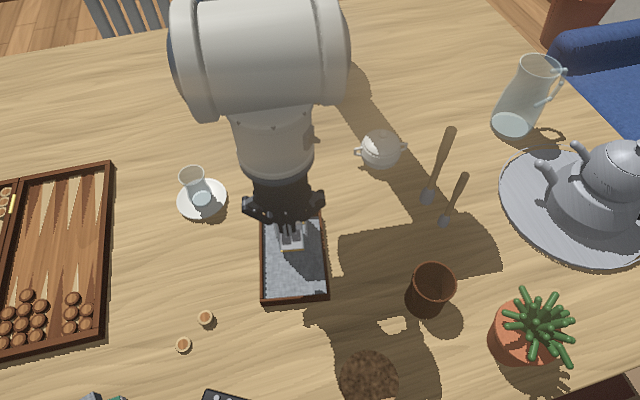

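View pics/b1.png

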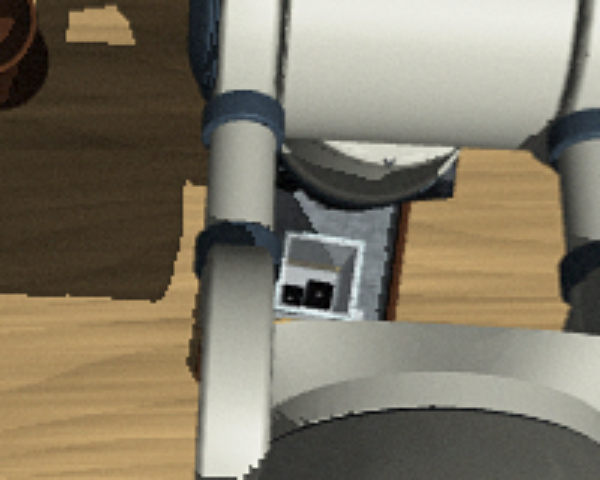

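The fingers are closed on the +x side of the tube, at about (290,235) in the scene view, and the dice are inside. Now I push along the arc.

Call:
play_rows --targets '[{"tx":0.009,"ty":0,"tz":-0.001,"rx":0,"ry":0,"rz":0,"jaw":0},{"tx":0.018,"ty":0,"tz":-0.001,"rx":0,"ry":0,"rz":0,"jaw":0},{"tx":0.023,"ty":0,"tz":-0.002,"rx":0,"ry":0,"rz":0,"jaw":0},{"tx":0.028,"ty":0,"tz":-0.004,"rx":0,"ry":0,"rz":0,"jaw":0},{"tx":0.033,"ty":0,"tz":-0.008,"rx":0,"ry":0,"rz":0,"jaw":0},{"tx":0.038,"ty":0,"tz":-0.01,"rx":0,"ry":0,"rz":0,"jaw":0},{"tx":0.043,"ty":0,"tz":-0.012,"rx":0,"ry":0,"rz":0,"jaw":0},{"tx":0.048,"ty":0,"tz":-0.014,"rx":0,"ry":0,"rz":0,"jaw":0},{"tx":0.053,"ty":0,"tz":-0.015,"rx":0,"ry":0,"rz":0,"jaw":0},{"tx":0.057,"ty":0,"tz":-0.015,"rx":0,"ry":0,"rz":0,"jaw":0}]'

```text
time_s: 3.2
eef_pos: [0.6088, 0.0176, 0.1827]
orientation: [-179.9, -0.3, 170.4]
ft_force: [7.6, -1.0, 6.7]
gripper_width: 0.0002
```

Run:
```python
from h import *
plan(tw(.011,0,.185),RD)
a=cam('scene');b=cam('top');save(cv2.resize(a['frame'][160:310,200:400],None,fx=3,fy=3),'a2.png');save(cv2.resize(b['frame'][100:260,250:450],None,fx=3,fy=3),'b2.png')
```

```text
t [ 0.0106  0.0003 -0.0023] r [-0.09 -0.25  0.04] now [0.6088 0.0176 0.1827] q [ -3.9  30.8  83.4  -0.1  66.  -84.3] F [ 7.6 -1.   6.7] w 0.0002 t 3.2
```

View pics/a2.png

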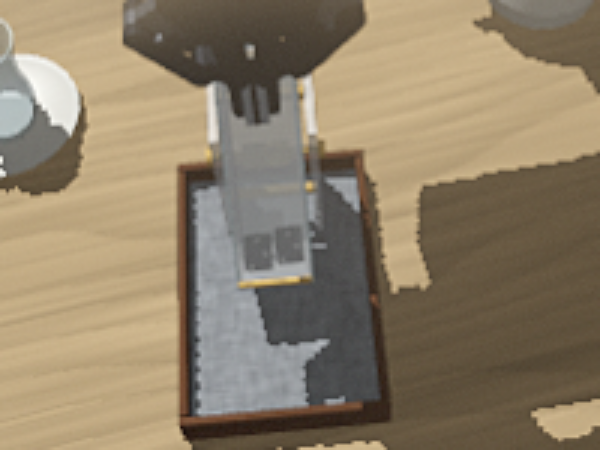

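View pics/b2.png

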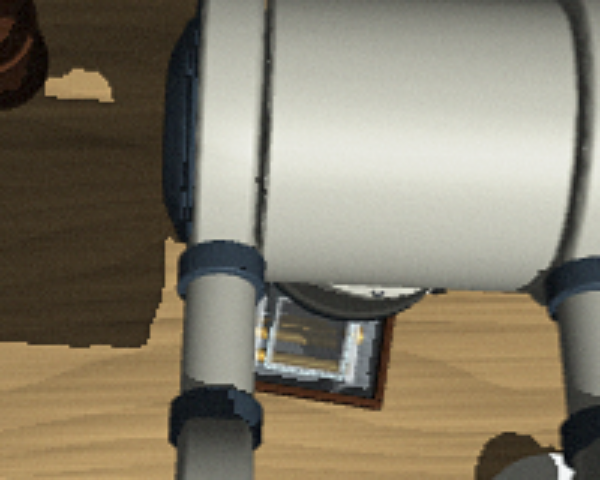

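The tube is tipping, with its lower edge now at crop (275,280), and the force is about 8 N. I continue to the stop.

Call:
play_rows --targets '[{"tx":0.002,"ty":0,"tz":0,"rx":0,"ry":0,"rz":0,"jaw":0},{"tx":0.004,"ty":0,"tz":-0.001,"rx":0,"ry":0,"rz":0,"jaw":0},{"tx":0.006,"ty":0,"tz":-0.001,"rx":0,"ry":0,"rz":0,"jaw":0},{"tx":0.008,"ty":0,"tz":-0.002,"rx":0,"ry":0,"rz":0,"jaw":0},{"tx":0.01,"ty":0,"tz":-0.002,"rx":0,"ry":0,"rz":0,"jaw":0},{"tx":0.011,"ty":0,"tz":-0.002,"rx":0,"ry":0,"rz":0,"jaw":0},{"tx":0.012,"ty":0,"tz":-0.002,"rx":0,"ry":0,"rz":0,"jaw":0},{"tx":0.012,"ty":0,"tz":-0.002,"rx":0,"ry":0,"rz":0,"jaw":0},{"tx":0.012,"ty":0,"tz":-0.002,"rx":0,"ry":0,"rz":0,"jaw":0},{"tx":0.012,"ty":0,"tz":-0.002,"rx":0,"ry":0,"rz":0,"jaw":0}]'

```text
time_s: 4.3
eef_pos: [0.5974, 0.0197, 0.1861]
orientation: [-179.9, -0.1, 170.4]
ft_force: [4.2, -0.4, 9.0]
gripper_width: 0.0001
```

```bash
cat >> h.py <<'E'
def tube(c,th):  # predicted pixel corners of mouth & bottom
    s,co=np.sin(th),np.cos(th)
    f=lambda a,y,b: tw(a*co-b*s,y,.092+a*s+b*co)
    return proj(c,[f(a,y,b) for b in(75,-65) for a,y in((48,-23),(48,23),(2,23),(2,-23)) for a,y,b in[(a/1e3,y/1e3,b/1e3)]])
E
python3 - <<'E'
from h import *
plan(tw(.011,0,.185),RD)
a=cam('scene');save(cv2.resize(a['frame'][160:310,200:400],None,fx=3,fy=3),'a3.png')
for th in(.45,.55,.6,.65): print(th,np.round((tube(a,th)-[200,160])*3).astype(int).tolist())
E
```

```text
t [-0.001   0.0002  0.0011] r [-0.07 -0.13  0.05] now [0.5974 0.0197 0.1861] q [ -3.8  29.7  85.   -0.1  65.4 -84.2] F [ 4.2 -0.4  9. ] w 0.0001 t 4.3
0.45 [[214, 89], [304, 192], [301, 152], [229, 159], [239, 286], [304, 192], [301, 152], [229, 159]]
0.55 [[213, 75], [304, 185], [301, 152], [229, 159], [238, 285], [304, 185], [301, 152], [229, 159]]
0.6 [[213, 69], [303, 181], [301, 152], [228, 159], [238, 284], [303, 181], [301, 152], [228, 159]]
0.65 [[213, 63], [303, 177], [301, 152], [228, 158], [237, 283], [303, 178], [301, 152], [228, 158]]
```

View pics/a3.png

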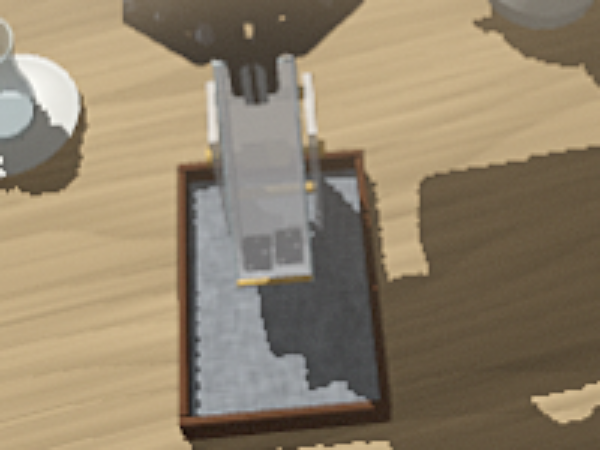

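Call:
play_rows --targets '[{"tx":0.002,"ty":0,"tz":0,"rx":0,"ry":0,"rz":0,"jaw":0},{"tx":0.003,"ty":0,"tz":0,"rx":0,"ry":0,"rz":0,"jaw":0},{"tx":0.004,"ty":0,"tz":0,"rx":0,"ry":0,"rz":0,"jaw":0},{"tx":0.005,"ty":0,"tz":0,"rx":0,"ry":0,"rz":0,"jaw":0},{"tx":0.005,"ty":0,"tz":0,"rx":0,"ry":0,"rz":0,"jaw":0},{"tx":0.005,"ty":0,"tz":0,"rx":0,"ry":0,"rz":0,"jaw":0},{"tx":0.005,"ty":0,"tz":0,"rx":0,"ry":0,"rz":0,"jaw":0},{"tx":0.005,"ty":0,"tz":0,"rx":0,"ry":0,"rz":0,"jaw":0},{"tx":0.005,"ty":0,"tz":0,"rx":0,"ry":0,"rz":0,"jaw":0},{"tx":0.005,"ty":0,"tz":0,"rx":0,"ry":0,"rz":0,"jaw":0}]'

```text
time_s: 5.35
eef_pos: [0.5938, 0.0204, 0.1871]
orientation: [-179.9, 0.1, 170.5]
ft_force: [9.4, -1.7, 1.0]
gripper_width: 0.0
```

```bash
cat >> h.py <<'E'
def tube(c,th):
    s,co=np.sin(th),np.cos(th)
    return proj(c,[tw(a*co-b*s,y,.092+a*s+b*co) for b in(.075,-.065) for a,y in((.048,-.023),(.048,.023),(.002,.023),(.002,-.023))])
E
python3 - <<'E'
from h import *
plan(tw(.011,0,.185),RD)
a=cam('scene');save(cv2.resize(a['frame'][160:310,200:400],None,fx=4,fy=4),'a4.png')
for th in(.45,.55,.6,.65): print(th,np.round((tube(a,th)-[200,160])*4).astype(int).tolist())
E
```

```text
t [-0.0047  0.0001  0.0021] r [-0.06  0.07  0.05] now [0.5938 0.0204 0.1871] q [ -3.8  29.3  85.6  -0.1  65.  -84.2] F [ 9.4 -1.7  1. ] w 0.0 t 5.35
0.45 [[285, 118], [393, 109], [388, 62], [287, 71], [319, 381], [416, 371], [411, 315], [319, 324]]
0.55 [[284, 101], [391, 91], [388, 55], [287, 64], [318, 380], [416, 371], [412, 322], [319, 331]]
0.6 [[284, 92], [390, 83], [388, 52], [288, 61], [317, 379], [416, 370], [412, 325], [319, 334]]
0.65 [[283, 85], [390, 75], [387, 50], [288, 59], [316, 378], [416, 368], [413, 327], [318, 336]]
```

View pics/a4.png

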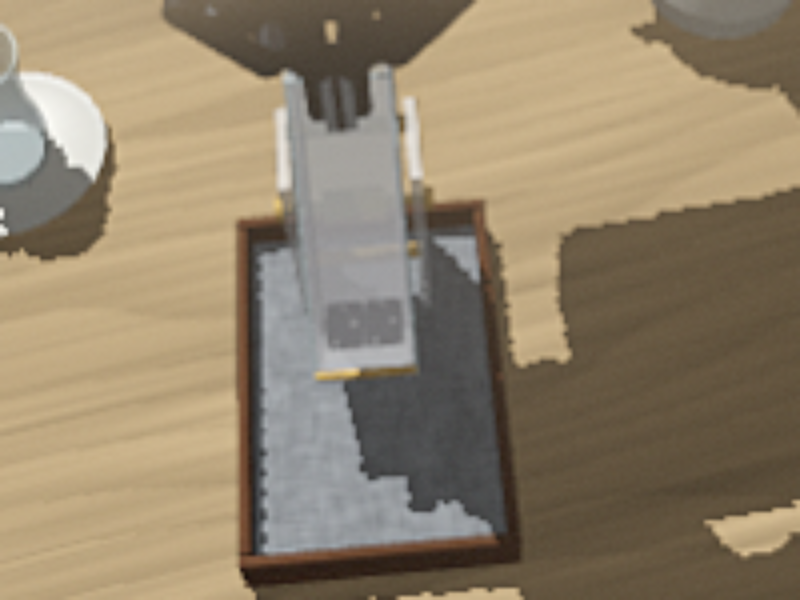

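The front mouth edge, at about (285,72)–(388,66) in the crop, fits θ ≈ 0.65. I back off, rise and check.

Call:
play_rows --targets '[{"tx":-0.01,"ty":0,"tz":0,"rx":0,"ry":0,"rz":0,"jaw":0},{"tx":-0.02,"ty":0,"tz":-0.02,"rx":0,"ry":0,"rz":0,"jaw":0},{"tx":-0.02,"ty":0,"tz":-0.06,"rx":0,"ry":0,"rz":0,"jaw":0.02},{"tx":-0.01,"ty":0.03,"tz":-0.1,"rx":0,"ry":0,"rz":0,"jaw":0.05},{"tx":0,"ty":0.07,"tz":-0.11,"rx":0,"ry":0,"rz":0,"jaw":0.06},{"tx":0.01,"ty":0.11,"tz":-0.11,"rx":0,"ry":0,"rz":0,"jaw":0.06},{"tx":0.02,"ty":0.15,"tz":-0.11,"rx":0,"ry":0,"rz":0,"jaw":0.06},{"tx":0.03,"ty":0.19,"tz":-0.11,"rx":0,"ry":0,"rz":0,"jaw":0.06},{"tx":0.04,"ty":0.23,"tz":-0.11,"rx":0,"ry":0,"rz":0,"jaw":0.06},{"tx":0.05,"ty":0.27,"tz":-0.11,"rx":0,"ry":0,"rz":0,"jaw":0.06}]'

```text
time_s: 6.4
eef_pos: [0.5886, 0.2966, 0.2968]
orientation: [-179.9, 0.0, 170.5]
ft_force: [1.0, -0.3, 1.1]
gripper_width: 0.0601
```

Run:
```python
from h import *
plan([.582,.327,.2],RD)
a=cam('scene');b=cam('top');save(cv2.resize(a['frame'][160:310,200:400],None,fx=4,fy=4),'a5.png');save(cv2.resize(b['frame'][120:260,280:420],None,fx=4,fy=4),'b5.png')
for th in(.45,.55,.6,.65): print(th,np.round((tube(a,th)-[200,160])*4).astype(int).tolist(),np.round((tube(b,th)[:4]-[280,120])*4).astype(int).tolist())
```

```text
t [0.0116 0.029  0.0968] r [-0.09  0.02  0.05] now [0.5886 0.2966 0.2968] q [ 21.6  28.9  67.7  -0.1  83.5 -58.8] F [ 1.  -0.3  1.1] w 0.0601 t 6.4
0.45 [[285, 118], [393, 109], [388, 62], [287, 71], [319, 381], [416, 371], [411, 315], [319, 324]] [[351, 316], [247, 300], [231, 398], [334, 413]]
0.55 [[284, 101], [391, 91], [388, 55], [287, 64], [318, 380], [416, 371], [412, 322], [319, 331]] [[349, 336], [244, 320], [229, 413], [331, 428]]
0.6 [[284, 92], [390, 83], [388, 52], [288, 61], [317, 379], [416, 370], [412, 325], [319, 334]] [[348, 346], [242, 330], [227, 421], [330, 436]]
0.65 [[283, 85], [390, 75], [387, 50], [288, 59], [316, 378], [416, 368], [413, 327], [318, 336]] [[346, 356], [241, 340], [226, 428], [328, 443]]
```

View pics/a5.png

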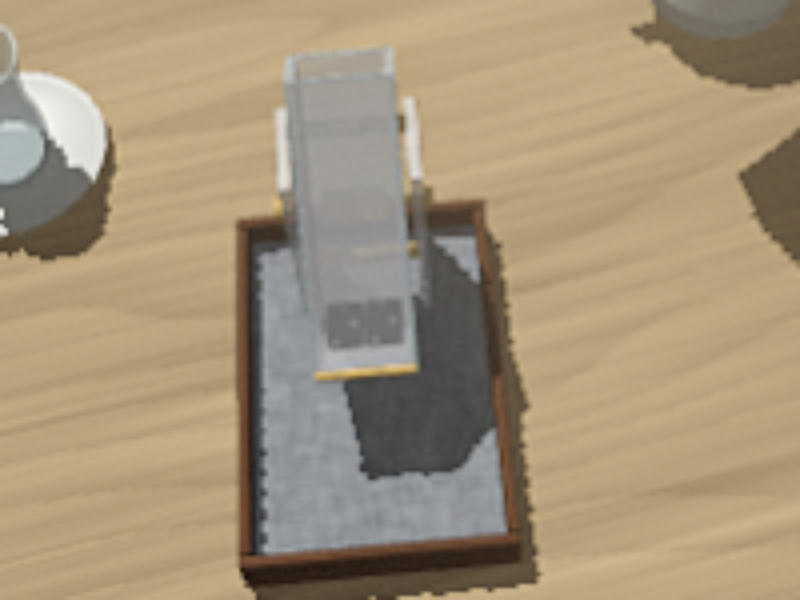

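View pics/b5.png

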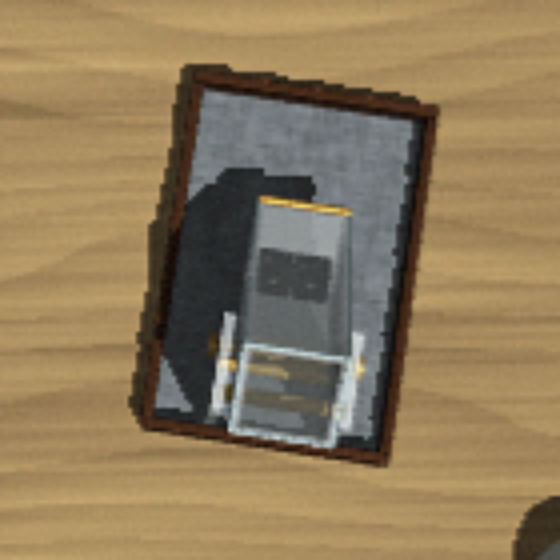

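The tube sits at the stop: the mouth corners match the 0.65 rad prediction within about 2 mm. Both dice are inside, at (363,323) in the scene crop. Now I grasp the large muddler.

Call:
play_rows --targets '[{"tx":0.006,"ty":0.015,"tz":0,"rx":0,"ry":0,"rz":0,"jaw":0.06},{"tx":0.0116,"ty":0.029,"tz":0,"rx":0,"ry":0,"rz":0,"jaw":0.06},{"tx":0.0116,"ty":0.029,"tz":0.02,"rx":0,"ry":0,"rz":0,"jaw":0.06},{"tx":0.0116,"ty":0.029,"tz":0.05,"rx":0,"ry":0,"rz":0,"jaw":0.06},{"tx":0.0116,"ty":0.029,"tz":0.08,"rx":0,"ry":0,"rz":0,"jaw":0.06},{"tx":0.0116,"ty":0.029,"tz":0.097,"rx":0,"ry":0,"rz":0,"jaw":0.06},{"tx":0.0116,"ty":0.029,"tz":0.097,"rx":0,"ry":0,"rz":0,"jaw":0.06},{"tx":0.0116,"ty":0.029,"tz":0.097,"rx":0,"ry":0,"rz":0,"jaw":0.06},{"tx":0.0116,"ty":0.029,"tz":0.097,"rx":0,"ry":0,"rz":0,"jaw":0.045},{"tx":0.0116,"ty":0.029,"tz":0.097,"rx":0,"ry":0,"rz":0,"jaw":0.04}]'

```text
time_s: 7.5
eef_pos: [0.5817, 0.3302, 0.2008]
orientation: [180.0, 0.1, 170.7]
ft_force: [-0.2, 0.9, 0.5]
gripper_width: 0.0402
```

Run:
```python
from h import *
plan([.582,.327,.2],RD)
a=cam('scene');b=cam('top');save(cv2.resize(a['frame'][80:230,350:550],None,fx=4,fy=4),'a6.png');save(cv2.resize(b['frame'][140:260,140:300],None,fx=4,fy=4),'b6.png')
```

```text
t [-0.0008 -0.0031  0.0008] r [0.04 0.08 0.28] now [0.5817 0.3302 0.2008] q [ 24.5  34.1  73.4  -0.   72.3 -56.2] F [-0.2  0.9  0.5] w 0.0402 t 7.5
```

View pics/a6.png

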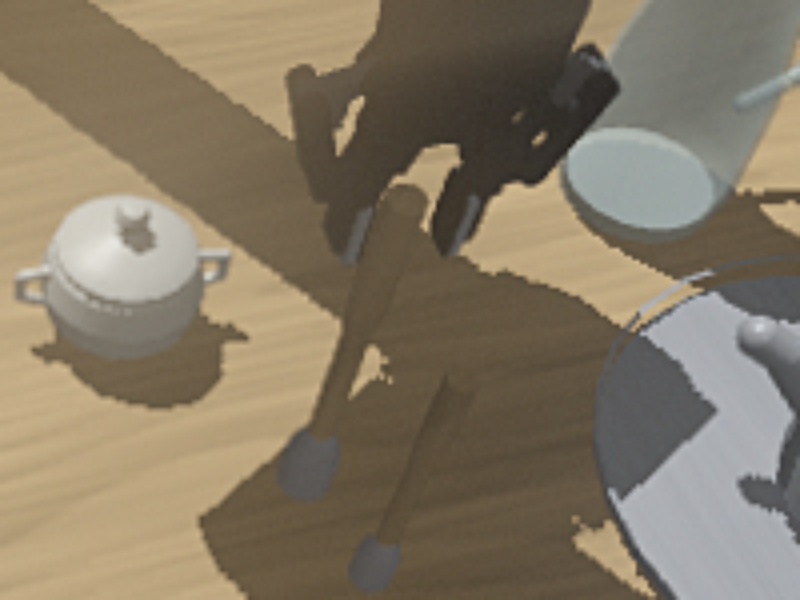

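The grip at crop (405,200) lies between the pads at about (355,235) and (470,220), slightly off centre. I shift 3 mm and close.

Call:
play_rows --targets '[{"tx":-0.001,"ty":-0.003,"tz":0.001,"rx":0,"ry":0,"rz":0.3,"jaw":0.04},{"tx":-0.001,"ty":-0.003,"tz":0.001,"rx":0,"ry":0,"rz":0.3,"jaw":0.03},{"tx":-0.001,"ty":-0.003,"tz":0.001,"rx":0,"ry":0,"rz":0.3,"jaw":0.024},{"tx":-0.001,"ty":-0.003,"tz":0.001,"rx":0,"ry":0,"rz":0.3,"jaw":0.015},{"tx":-0.001,"ty":-0.003,"tz":0.001,"rx":0,"ry":0,"rz":0.3,"jaw":0.01},{"tx":-0.001,"ty":-0.003,"tz":0.001,"rx":0,"ry":0,"rz":0.3,"jaw":0.01},{"tx":-0.001,"ty":-0.003,"tz":0.001,"rx":0,"ry":0,"rz":0.3,"jaw":0.01},{"tx":-0.001,"ty":-0.003,"tz":0.001,"rx":0,"ry":0,"rz":0.3,"jaw":0.01},{"tx":-0.001,"ty":-0.003,"tz":0.001,"rx":0,"ry":0,"rz":0.3,"jaw":0.01},{"tx":-0.001,"ty":-0.003,"tz":0.001,"rx":0,"ry":0,"rz":0.3,"jaw":0.01}]' --force 80

```text
time_s: 8.6
eef_pos: [0.5822, 0.3271, 0.1996]
orientation: [180.0, 0.1, 170.4]
ft_force: [0.2, 1.3, 5.3]
gripper_width: 0.0179
```

Run:
```python
from h import *
plan([.582,.327,.2],RD)
# foot at mouth + 40mm above, tilt .65
th=.65;a=np.array([-np.sin(th),np.cos(th)])
m=np.array([.025*np.cos(th)-.075*np.sin(th),.092+.025*np.sin(th)+.075*np.cos(th)])
print('mouth',m)
for dz in(.04,0,-.13):
    p=m+a*(.2+dz); plan(tw(p[0],0,p[1]),RT(th))
```

```text
t [ 0.0001 -0.0002 -0.0004] r [ 0.04  0.08 -0.02] now [0.5822 0.3271 0.1996] q [ 24.2  34.1  73.7  -0.   72.1 -56.2] F [0.2 1.3 5.3] w 0.0179 t 8.6
mouth [-0.02548689  0.16683595]
t [ 0.1141 -0.3004 -0.1587] r [ 3.000e-02 -3.716e+01 -3.000e-02] now [0.5822 0.3271 0.1996] q [ 24.2  34.1  73.7  -0.   72.1 -56.2] F [0.2 1.3 5.3] w 0.0179 t 8.6
t [ 0.0899 -0.3004 -0.1268] r [ 3.000e-02 -3.716e+01 -3.000e-02] now [0.5822 0.3271 0.1996] q [ 24.2  34.1  73.7  -0.   72.1 -56.2] F [0.2 1.3 5.3] w 0.0179 t 8.6
t [ 0.0114 -0.3004 -0.0232] r [ 3.000e-02 -3.716e+01 -3.000e-02] now [0.5822 0.3271 0.1996] q [ 24.2  34.1  73.7  -0.   72.1 -56.2] F [0.2 1.3 5.3] w 0.0179 t 8.6
```

Call:
play_rows --targets '[{"tx":0,"ty":0,"tz":-0.01,"rx":0,"ry":0,"rz":0,"jaw":0.01},{"tx":0,"ty":0,"tz":-0.03,"rx":0,"ry":0,"rz":0,"jaw":0.01},{"tx":0,"ty":0,"tz":-0.06,"rx":0,"ry":0,"rz":0,"jaw":0.01},{"tx":0,"ty":0,"tz":-0.1,"rx":0,"ry":0,"rz":0,"jaw":0.01},{"tx":0.01,"ty":-0.01,"tz":-0.14,"rx":0,"ry":0,"rz":0,"jaw":0.01},{"tx":0.02,"ty":-0.02,"tz":-0.17,"rx":0,"ry":-2,"rz":0,"jaw":0.01},{"tx":0.04,"ty":-0.04,"tz":-0.19,"rx":0,"ry":-5,"rz":0,"jaw":0.01},{"tx":0.05,"ty":-0.07,"tz":-0.19,"rx":0,"ry":-9,"rz":0,"jaw":0.01},{"tx":0.07,"ty":-0.1,"tz":-0.19,"rx":0,"ry":-13,"rz":0,"jaw":0.01},{"tx":0.08,"ty":-0.13,"tz":-0.19,"rx":0,"ry":-17,"rz":0,"jaw":0.01}]'

```text
time_s: 9.6
eef_pos: [0.4794, 0.2112, 0.3898]
orientation: [180.0, 17.2, 170.4]
ft_force: [0.4, -1.2, -0.5]
gripper_width: 0.0178
```

```bash
cat >> h.py <<'E'
th=.65;ax2=np.array([-np.sin(th),np.cos(th)])
m2=np.array([.025*np.cos(th)-.075*np.sin(th),.092+.025*np.sin(th)+.075*np.cos(th)])
def pin(dz,y=0,off=0,R=None):   # foot dz above mouth along the tube axis, off=shift along mouth x
    p=m2+ax2*(.2+dz)+off*np.array([np.cos(th),np.sin(th)]); plan(tw(p[0],y,p[1]),RT(th) if R is None else R)
E
python3 - <<'E'
from h import *
pin(.08)
a=cam('scene');save(cv2.resize(a['frame'][0:300,150:550],None,fx=2,fy=2),'a7.png')
E
```

```text
t [ 0.0541 -0.169  -0.0168] r [  0.03 -20.02  -0.  ] now [0.4794 0.2112 0.3898] q [ 22.8   6.9  88.4  -9.7  70.4 -55.5] F [ 0.4 -1.2 -0.5] w 0.0178 t 9.6
```

View pics/a7.png

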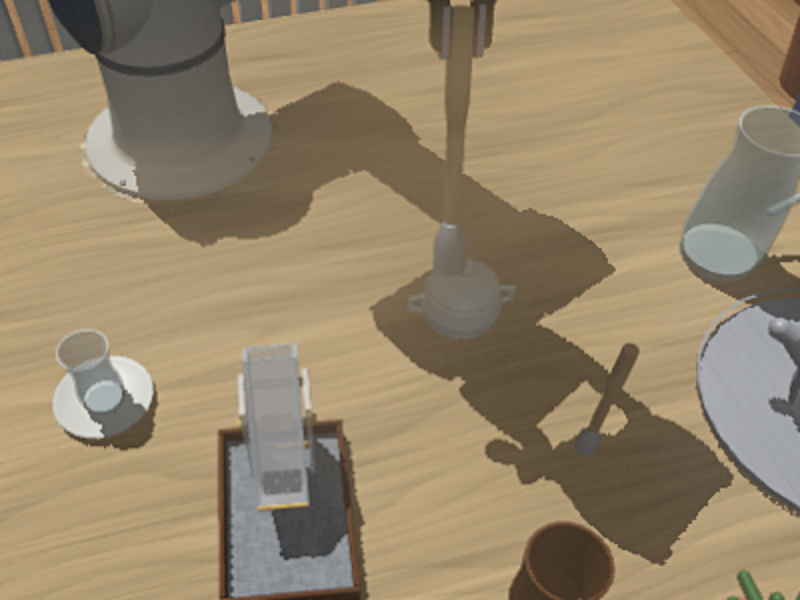

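The muddler is held and lifted, its foot at (450,245) in the crop. I continue to the pose above the mouth.

Call:
play_rows --targets '[{"tx":0.007,"ty":-0.022,"tz":-0.002,"rx":0,"ry":-2.5,"rz":0,"jaw":0.01},{"tx":0.014,"ty":-0.045,"tz":-0.005,"rx":0,"ry":-5,"rz":0,"jaw":0.01},{"tx":0.021,"ty":-0.068,"tz":-0.007,"rx":0,"ry":-8,"rz":0,"jaw":0.01},{"tx":0.029,"ty":-0.09,"tz":-0.009,"rx":0,"ry":-11,"rz":0,"jaw":0.01},{"tx":0.037,"ty":-0.115,"tz":-0.012,"rx":0,"ry":-14,"rz":0,"jaw":0.01},{"tx":0.045,"ty":-0.14,"tz":-0.014,"rx":0,"ry":-17,"rz":0,"jaw":0.01},{"tx":0.052,"ty":-0.16,"tz":-0.016,"rx":0,"ry":-19,"rz":0,"jaw":0.01},{"tx":0.054,"ty":-0.169,"tz":-0.017,"rx":0,"ry":-20,"rz":0,"jaw":0.01},{"tx":0.054,"ty":-0.169,"tz":-0.017,"rx":0,"ry":-20,"rz":0,"jaw":0.01},{"tx":0.054,"ty":-0.169,"tz":-0.017,"rx":0,"ry":-20,"rz":0,"jaw":0.01}]'

```text
time_s: 10.65
eef_pos: [0.3918, 0.0504, 0.3897]
orientation: [-179.8, 37.3, 170.4]
ft_force: [1.1, 0.3, -1.1]
gripper_width: 0.0184
```

Run:
```python
from h import *
pin(.08);pin(.02)
import pickle
a=cam('scene');b=cam('top');pickle.dump((a,b),open('c8.pkl','wb'))
save(cv2.resize(a['frame'][90:300,200:400],None,fx=3,fy=3)[:600],'a8.png');save(cv2.resize(b['frame'][120:320,280:440],None,fx=3,fy=3),'b8.png')
P=[tw(*(lambda p:(p[0],0,p[1]))(m2+ax2*h)) for h in(0,.08,.15)]
print((proj(a,P)-[200,90])*3,(proj(b,P)-[280,120])*3)
```

```text
t [-0.0024  0.0041  0.0017] r [-0.15  0.06  0.04] now [0.3918 0.0504 0.3897] q [  6.8 -14.1 115.3 -14.5  43.6 -66.3] F [ 1.1  0.3 -1.1] w 0.0184 t 10.65
t [-0.0023  0.0043  0.0617] r [-0.15  0.06  0.04] now [0.3918 0.0504 0.3897] q [  6.8 -14.1 115.3 -14.5  43.6 -66.3] F [ 1.1  0.3 -1.1] w 0.0184 t 10.65
[[252.87637091 259.9922239 ]
 [239.47348055 125.89070414]
 [227.06285092   0.89040337]] [[213.95432411 294.33135461]
 [210.78302125 373.54543152]
 [207.50739792 455.82800641]]
```

View pics/a8.png

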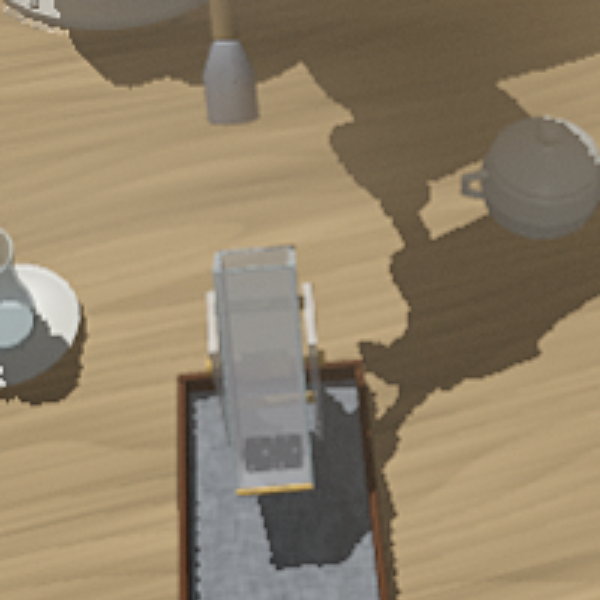

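View pics/b8.png

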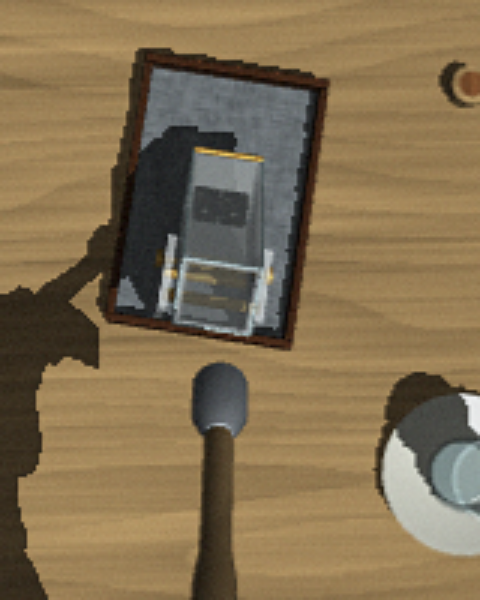

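The muddler is aligned with the tube axis: slopes match within 0.005 in both views. It sits about 4 mm to -y, which agrees with the measured pose error. I correct that and approach.

Call:
play_rows --targets '[{"tx":-0.001,"ty":0.002,"tz":0,"rx":0,"ry":0,"rz":0,"jaw":0.01},{"tx":-0.0015,"ty":0.004,"tz":0.01,"rx":0,"ry":0,"rz":0,"jaw":0.01},{"tx":-0.0015,"ty":0.004,"tz":0.02,"rx":0,"ry":0,"rz":0,"jaw":0.01},{"tx":-0.0015,"ty":0.004,"tz":0.03,"rx":0,"ry":0,"rz":0,"jaw":0.01},{"tx":-0.0015,"ty":0.004,"tz":0.045,"rx":0,"ry":0,"rz":0,"jaw":0.01},{"tx":-0.0015,"ty":0.004,"tz":0.055,"rx":0,"ry":0,"rz":0,"jaw":0.01},{"tx":-0.0015,"ty":0.004,"tz":0.065,"rx":0,"ry":0,"rz":0,"jaw":0.01},{"tx":-0.0015,"ty":0.004,"tz":0.07,"rx":0,"ry":0,"rz":0,"jaw":0.01},{"tx":-0.0015,"ty":0.004,"tz":0.07,"rx":0,"ry":0,"rz":0,"jaw":0.01},{"tx":-0.0015,"ty":0.004,"tz":0.07,"rx":0,"ry":0,"rz":0,"jaw":0.01}]'

```text
time_s: 11.75
eef_pos: [0.4359, 0.0476, 0.3347]
orientation: [-179.8, 37.3, 170.5]
ft_force: [-0.7, -0.2, -1.4]
gripper_width: 0.0179
```

Run:
```python
from h import *
pin(0.01);pin(-.14)
a=cam('scene');b=cam('top')
save(cv2.resize(a['frame'][120:270,220:370],None,fx=4,fy=4),'a9.png');save(cv2.resize(b['frame'][150:300,280:430],None,fx=4,fy=4),'b9.png')
```

```text
t [-0.0007 -0.0004  0.0014] r [-0.11  0.02  0.11] now [0.4359 0.0476 0.3347] q [  4.9  -5.4 118.7 -17.   31.5 -63.8] F [-0.7 -0.2 -1.4] w 0.0179 t 11.75
t [-6.000e-04 -1.000e-04  1.514e-01] r [-0.11  0.02  0.11] now [0.4359 0.0476 0.3347] q [  4.9  -5.4 118.7 -17.   31.5 -63.8] F [-0.7 -0.2 -1.4] w 0.0179 t 11.75
```

View pics/a9.png

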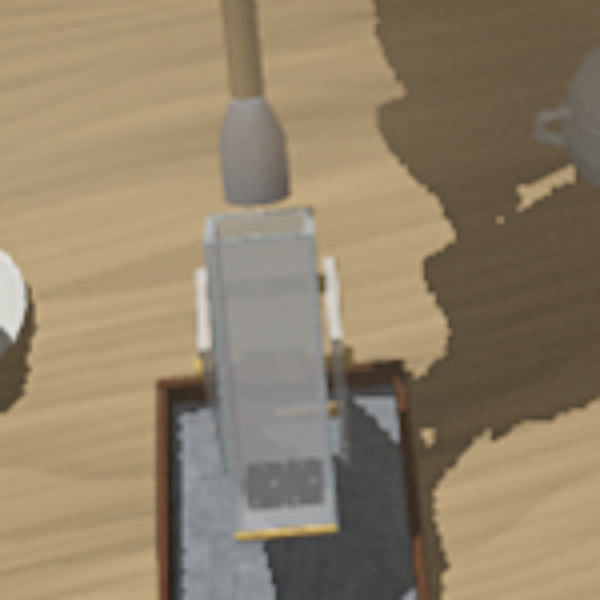

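View pics/b9.png

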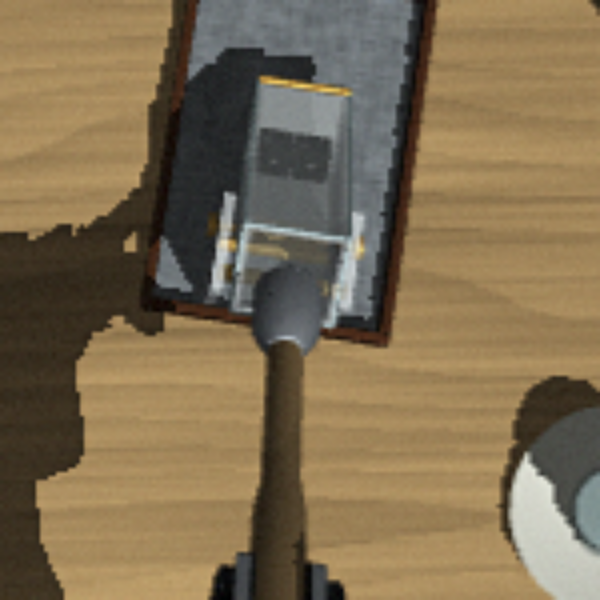

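The foot, at (256,195) in the scene crop and (288,290) in the top crop, is centred on the mouth at (260,225) and (291,274) within about 1 to 2 mm. I enter.

Call:
play_rows --targets '[{"tx":-0.0007,"ty":0,"tz":0.006,"rx":0,"ry":0,"rz":0,"jaw":0.01},{"tx":-0.0007,"ty":0,"tz":0.012,"rx":0,"ry":0,"rz":0,"jaw":0.01},{"tx":-0.0007,"ty":0,"tz":0.018,"rx":0,"ry":0,"rz":0,"jaw":0.01},{"tx":-0.0007,"ty":0,"tz":0.024,"rx":0,"ry":0,"rz":0,"jaw":0.01},{"tx":-0.0007,"ty":0,"tz":0.03,"rx":0,"ry":0,"rz":0,"jaw":0.01},{"tx":-0.0007,"ty":0,"tz":0.036,"rx":0,"ry":0,"rz":0,"jaw":0.01},{"tx":-0.0007,"ty":0,"tz":0.042,"rx":0,"ry":0,"rz":0,"jaw":0.01},{"tx":-0.0007,"ty":0,"tz":0.048,"rx":0,"ry":0,"rz":0,"jaw":0.01},{"tx":-0.0007,"ty":0,"tz":0.054,"rx":0,"ry":0,"rz":0,"jaw":0.01},{"tx":-0.0007,"ty":0,"tz":0.06,"rx":0,"ry":0,"rz":0,"jaw":0.01}]'

```text
time_s: 12.85
eef_pos: [0.4725, 0.0413, 0.2874]
orientation: [-179.8, 37.3, 170.5]
ft_force: [-0.6, -0.6, -1.3]
gripper_width: 0.0181
```

Run:
```python
from h import *
pin(-.11);pin(-.17)
a=cam('scene');b=cam('top')
save(cv2.resize(a['frame'][120:270,220:370],None,fx=4,fy=4),'a10.png');save(cv2.resize(b['frame'][150:300,280:430],None,fx=4,fy=4),'b10.png')
```

```text
t [ 0.0004 -0.0002  0.0612] r [-0.09  0.07  0.1 ] now [0.4725 0.0413 0.2874] q [  3.    2.7 120.7 -21.5  21.4 -59.9] F [-0.6 -0.6 -1.3] w 0.0181 t 12.85
t [ 5.000e-04 -1.000e-04  1.212e-01] r [-0.09  0.07  0.1 ] now [0.4725 0.0413 0.2874] q [  3.    2.7 120.7 -21.5  21.4 -59.9] F [-0.6 -0.6 -1.3] w 0.0181 t 12.85
```

View pics/a10.png

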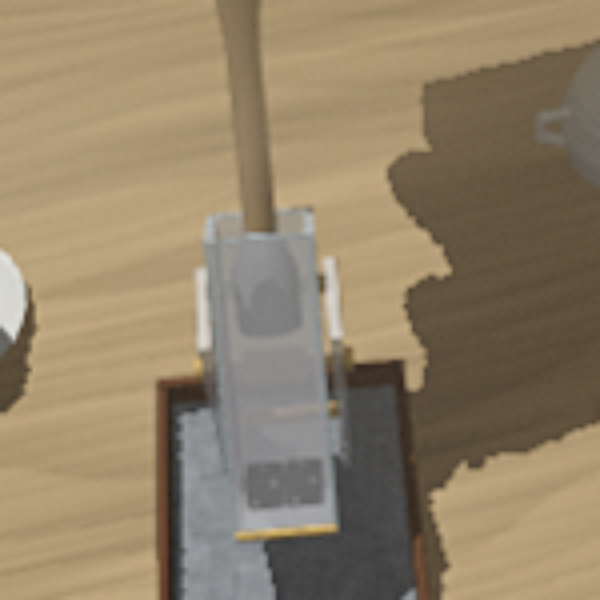

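View pics/b10.png

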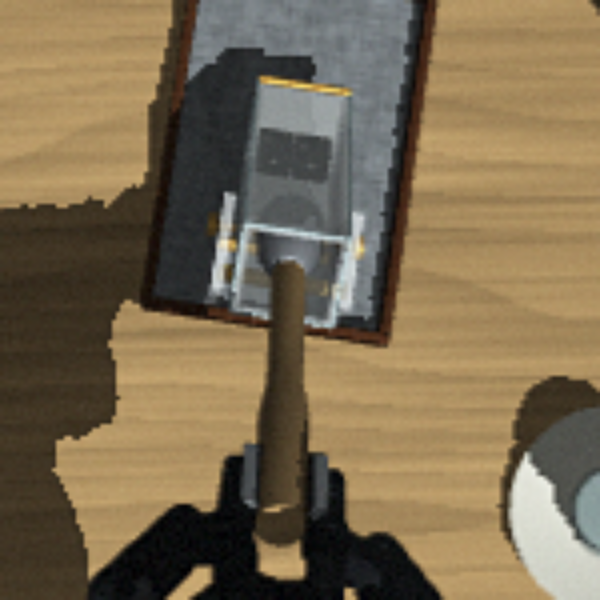

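```bash
cat > fk.py <<'E'
import numpy as np
from scipy.optimize import least_squares
from scipy.spatial.transform import Rotation as Ro
D=[([67.638,28.281,77.091,0,74.628,-5.472],[.1815,.5978,.2448],[-179.94,0,163.11]),
([24.6,17.2,86.5,0,76.4,-55.8],[.4495,.2713,.2999],[-179.9,0,170.4]),
([-4.5,35.9,75.6,-.1,68.5,-84.8],[.667,.0071,.1684],[-179.9,0,170.4]),
([-3.8,29.3,85.6,-.1,65.,-84.2],[.5938,.0204,.1871],[-179.9,.1,170.5]),
([24.2,34.1,73.7,0,72.1,-56.2],[.5822,.3271,.1996],[180,.1,170.4]),
([22.8,6.9,88.4,-9.7,70.4,-55.5],[.4794,.2112,.3898],[180,17.2,170.4]),
([6.8,-14.1,115.3,-14.5,43.6,-66.3],[.3918,.0504,.3897],[-179.8,37.3,170.4]),
([4.9,-5.4,118.7,-17,31.5,-63.8],[.4359,.0476,.3347],[-179.8,37.3,170.5]),
([3,2.7,120.7,-21.5,21.4,-59.9],[.4725,.0413,.2874],[-179.8,37.3,170.5])]
def Rr(a,x):return Ro.from_euler(a,x,degrees=True).as_matrix()
def fk(q,p,s4=1,s6=1):
    a1,d1,L2,L3,e,d6,o6=p
    R=Rr('z',q[0]); X=R@[a1,0,d1]
    R=R@Rr('y',q[1]); X=X+R@[0,0,L2]
    R=R@Rr('y',q[2]); X=X+R@[e,0,L3]
    R=R@Rr('z',s4*q[3])@Rr('y',q[4]); X=X+R@[0,0,d6]
    return X,R@Rr('z',s6*q[5]+o6)
def res(p,s4,s6):
    r=[]
    for q,x,o in D:
        X,R=fk(q,p,s4,s6); r+=list((X-x)*1000); r+=list(Ro.from_matrix(R.T@Ro.from_euler('xyz',o,degrees=True).as_matrix()).as_rotvec()*57.3)
    return np.array(r)
def fit():
  best=None
  for s4 in(1,-1):
    for s6 in(1,-1):
      for o in(0,90,180,-90):
        f=least_squares(res,[0,.3,.4,.4,0,.2,o],args=(s4,s6))
        if best is None or f.cost<best[0].cost: best=(f,s4,s6)
  return best
E
python3 - <<'E'
from fk import *; from h import *
f,s4,s6=fit(); print(f.cost,np.round(f.x,3),s4,s6,np.abs(res(f.x,s4,s6)).max())
lo=np.array([-166.48,-47.26,12.59,-70.14,6.76,-176.63]);hi=np.array([166.48,123.95,153.08,250.14,159.57,176.63])
q=np.array(D[-1][0])
for tilt in(th,th-.04,th+.04):
 q=np.array(D[-1][0])
 for dz in np.arange(-.05,-.181,-.01):
  p=m2+ax2*(.2+dz); X=tw(p[0],0,p[1]); R=RT(tilt)
  g=lambda q:np.r_[(fk(q,f.x,s4,s6)[0]-X)*100,Ro.from_matrix(fk(q,f.x,s4,s6)[1].T@R).as_rotvec()*20]
  s=least_squares(g,q); q=s.x
  print(round(tilt,2),round(dz,3),np.round(q,1),round(s.cost,4))
E
```

```text
12775.347313190468 [4.8000e-02 1.9800e-01 5.3600e-01 3.5700e-01 8.3000e-02 2.4300e-01
 7.9216e+01] -1 1 59.71474692406136
0.65 -0.05 [ 11.3   2.5 118.4  28.8  26.6 -36.1] 0.0
0.65 -0.06 [ 10.9   3.9 118.6  30.1  25.  -35. ] 0.0
0.65 -0.07 [ 10.6   5.3 118.8  31.5  23.5 -33.6] 0.0
0.65 -0.08 [ 10.2   6.7 119.   33.1  22.1 -32.1] 0.0
0.65 -0.09 [  9.9   8.1 119.1  34.9  20.7 -30.4] 0.0
0.65 -0.1 [  9.6   9.5 119.1  36.9  19.3 -28.5] 0.0
0.65 -0.11 [  9.3  10.9 119.2  39.1  18.1 -26.3] 0.0
0.65 -0.12 [  9.   12.3 119.1  41.7  16.8 -23.8] 0.0
0.65 -0.13 [  8.7  13.7 119.1  44.5  15.7 -21.1] 0.0
0.65 -0.14 [  8.4  15.2 119.   47.7  14.6 -18. ] 0.0
0.65 -0.15 [  8.1  16.6 118.9  51.3  13.7 -14.5] 0.0
0.65 -0.16 [  7.9  18.  118.7  55.2  12.8 -10.6] 0.0
0.65 -0.17 [  7.6  19.4 118.5  59.5  12.   -6.4] 0.0
0.65 -0.18 [  7.3  20.8 118.3  64.3  11.3  -1.8] 0.0
0.61 -0.05 [ 10.8   2.7 117.   24.1  29.3 -40.9] 0.0
0.61 -0.06 [ 10.5   4.1 117.2  25.   27.7 -40.1] 0.0
0.61 -0.07 [ 10.1   5.4 117.4  25.9  26.2 -39.3] 0.0
0.61 -0.08 [  9.8   6.8 117.5  27.   24.8 -38.3] 0.0
0.61 -0.09 [  9.5   8.2 1
[... 544 characters left out ...]
1 -30.2] 0.0
0.69 -0.06 [ 11.4   3.8 120.1  36.4  22.6 -28.5] 0.0
0.69 -0.07 [ 11.    5.2 120.3  38.5  21.1 -26.5] 0.0
0.69 -0.08 [ 10.7   6.7 120.4  40.8  19.7 -24.2] 0.0
0.69 -0.09 [ 10.3   8.1 120.5  43.5  18.4 -21.6] 0.0
0.69 -0.1 [ 10.    9.6 120.6  46.5  17.1 -18.7] 0.0
0.69 -0.11 [  9.7  11.  120.6  49.8  15.9 -15.4] 0.0
0.69 -0.12 [  9.3  12.5 120.6  53.6  14.9 -11.7] 0.0
0.69 -0.13 [  9.   13.9 120.6  57.8  13.9  -7.6] 0.0
0.69 -0.14 [  8.7  15.4 120.5  62.5  13.1  -3. ] 0.0
0.69 -0.15 [  8.5  16.8 120.3  67.6  12.3   2. ] 0.0
0.69 -0.16 [  8.2  18.2 120.2  73.1  11.7   7.4] 0.0
0.69 -0.17 [  7.9  19.6 119.9  78.8  11.3  13.1] 0.0
0.69 -0.18 [  7.7  21.1 119.7  84.8  10.9  19. ] 0.0
```

```bash
sed -i 's/a1,d1,L2,L3,e,d6,o6=p/a1,d1,L2,L3,e,d6,o6,b1,b4=p/; s/\[a1,0,d1\]/[a1,b1,d1]/; s/@Rr(.y.,q\[4\]); X=X+R@\[0,0,d6\]/@Rr("y",q[4]); X=X+R@[0,b4,d6]/; s/\.2,o\]/.2,o,.06,0]/' fk.py
python3 - <<'E'
from fk import *; from h import *
f,s4,s6=fit(); print(f.cost,np.round(f.x,4).tolist(),s4,s6,np.abs(res(f.x,s4,s6)).max())
for tilt in(th,th-.05):
 q=np.array(D[-1][0])
 for dz in np.arange(-.05,-.181,-.01):
  p=m2+ax2*(.2+dz); X=tw(p[0],0,p[1]); R=RT(tilt)
  g=lambda q:np.r_[(fk(q,f.x,s4,s6)[0]-X)*100,Ro.from_matrix(fk(q,f.x,s4,s6)[1].T@R).as_rotvec()*20]
  s=least_squares(g,q); q=s.x
  print(round(tilt,2),round(dz,3),np.round(q,1),round(s.cost,4))
E
```

```text
1.0319381521238975 [-0.0008, 0.2582, 0.5978, 0.385, 0.119, 0.3225, -269.9988, 0.0598, -0.0] 1 1 0.5078312899423655
0.65 -0.05 [  2.8   2.9 120.8 -21.1  21.1 -60.3] 0.0
0.65 -0.06 [  2.5   4.3 121.  -22.4  19.5 -59.1] 0.0
0.65 -0.07 [  2.3   5.7 121.2 -23.8  18.  -57.7] 0.0
0.65 -0.08 [  2.    7.1 121.3 -25.5  16.5 -56.1] 0.0
0.65 -0.09 [  1.8   8.5 121.4 -27.5  15.  -54.2] 0.0
0.65 -0.1 [  1.6   9.9 121.5 -29.9  13.6 -51.9] 0.0
0.65 -0.11 [  1.4  11.3 121.5 -32.7  12.3 -49.1] 0.0
0.65 -0.12 [  1.2  12.7 121.5 -36.2  11.1 -45.7] 0.0
0.65 -0.13 [  1.   14.1 121.5 -40.3   9.9 -41.6] 0.0
0.65 -0.14 [  0.8  15.6 121.5 -45.4   8.8 -36.6] 0.0
0.65 -0.15 [  0.6  17.  121.3 -51.6   7.9 -30.5] 0.0
0.65 -0.16 [  0.4  18.3 121.2 -59.2   7.1 -23. ] 0.0
0.65 -0.17 [  0.3  19.7 121.  -68.    6.4 -14.2] 0.0
0.65 -0.18 [ 1.000e-01  2.110e+01  1.208e+02 -7.810e+01  6.000e+00 -4.200e+00] 0.0
0.6 -0.05 [  2.2   3.  118.6 -15.6  25.5 -66. ] 0.0
0.6 -0.06 [  2.    4.3 118.8 -16.2  24.  -65.5] 0.0
0.6 -0.07 [  1.8   5.6 119.  -17.   22.4 -64.8] 0.0
0.6 -0.08 [  1.6   7.  119.1 -17.8  21.  -64.1] 0.0
0.6 -0.09 [  1.3   8.4 119.2 -18.7  19.5 -63.2] 0.0
0.6 -0.1 [  1.1   9.7 119.3 -19.8  18.1 -62.2] 0.0
0.6 -0.11 [  1.   11.1 119.3 -21.   16.7 -61. ] 0.0
0.6 -0.12 [  0.8  12.4 119.3 -22.5  15.4 -59.7] 0.0
0.6 -0.13 [  0.6  13.8 119.3 -24.1  14.1 -58.1] 0.0
0.6 -0.14 [  0.4  15.2 119.2 -26.   12.9 -56.3] 0.0
0.6 -0.15 [  0.2  16.5 119.1 -28.3  11.7 -54.1] 0.0
0.6 -0.16 [ 1.00e-01  1.79e+01  1.19e+02 -3.09e+01  1.06e+01 -5.15e+01] 0.0
0.6 -0.17 [-1.000e-01  1.920e+01  1.188e+02 -3.410e+01  9.600e+00 -4.840e+01] 0.0
0.6 -0.18 [ -0.2  20.5 118.6 -37.8   8.6 -44.8] 0.0
```

The kinematic fit is good (0.5 mm). At full tilt joint 5 nears its limit at depth, so I lean the stick about 0.04 rad more upright inside the bore, which the clearance allows.

```bash
cat >> h.py <<'E'
def pf(dz,tilt=.61,off=0.,y=0.):
    p=m2+ax2*dz+off*np.array([np.cos(th),np.sin(th)])+.2*np.array([-np.sin(tilt),np.cos(tilt)])
    plan(tw(p[0],y,p[1]),RT(tilt))
E
python3 - <<'E'
from h import *
pf(-.105);pf(-.12);pf(-.155)
E
```

```text
t [-0.0079 -0.0001  0.0562] r [-0.11  2.31  0.1 ] now [0.4724 0.0412 0.2871] q [  3.    2.7 120.7 -21.5  21.4 -59.9] F [ 0.1 -0.3 -2.2] w 0.0182 t 12.95
t [-0.0079 -0.0001  0.0712] r [-0.11  2.31  0.1 ] now [0.4724 0.0412 0.2871] q [  3.    2.7 120.7 -21.5  21.4 -59.9] F [ 0.1 -0.3 -2.2] w 0.0182 t 12.95
t [-0.0079 -0.      0.1062] r [-0.11  2.31  0.1 ] now [0.4724 0.0412 0.2871] q [  3.    2.7 120.7 -21.5  21.4 -59.9] F [ 0.1 -0.3 -2.2] w 0.0182 t 12.95
```

Call:
play_rows --targets '[{"tx":-0.001,"ty":0,"tz":0.006,"rx":0,"ry":0.25,"rz":0,"jaw":0.01},{"tx":-0.002,"ty":0,"tz":0.012,"rx":0,"ry":0.5,"rz":0,"jaw":0.01},{"tx":-0.003,"ty":0,"tz":0.018,"rx":0,"ry":0.8,"rz":0,"jaw":0.01},{"tx":-0.004,"ty":0,"tz":0.024,"rx":0,"ry":1.1,"rz":0,"jaw":0.01},{"tx":-0.005,"ty":0,"tz":0.03,"rx":0,"ry":1.4,"rz":0,"jaw":0.01},{"tx":-0.006,"ty":0,"tz":0.036,"rx":0,"ry":1.7,"rz":0,"jaw":0.01},{"tx":-0.007,"ty":0,"tz":0.042,"rx":0,"ry":2,"rz":0,"jaw":0.01},{"tx":-0.008,"ty":0,"tz":0.048,"rx":0,"ry":2.3,"rz":0,"jaw":0.01},{"tx":-0.008,"ty":0,"tz":0.054,"rx":0,"ry":2.3,"rz":0,"jaw":0.01},{"tx":-0.008,"ty":0,"tz":0.06,"rx":0,"ry":2.3,"rz":0,"jaw":0.01}]'

```text
time_s: 13.95
eef_pos: [0.5148, 0.0339, 0.2438]
orientation: [-179.8, 35.0, 170.5]
ft_force: [-0.0, -0.5, -1.2]
gripper_width: 0.018
```

Run:
```python
from h import *
pf(-.12);pf(-.155)
a=cam('scene');b=cam('top')
save(cv2.resize(a['frame'][120:270,220:370],None,fx=4,fy=4),'a11.png');save(cv2.resize(b['frame'][150:300,280:430],None,fx=4,fy=4),'b11.png')
```

```text
t [-0.0003 -0.0001  0.0107] r [-0.11  0.01  0.09] now [0.5148 0.0339 0.2438] q [  1.   10.9 118.6 -21.3  17.1 -60.9] F [-0.  -0.5 -1.2] w 0.018 t 13.95
t [-0.0017 -0.      0.0456] r [-0.11  0.01  0.09] now [0.5148 0.0339 0.2438] q [  1.   10.9 118.6 -21.3  17.1 -60.9] F [-0.  -0.5 -1.2] w 0.018 t 13.95
```

View pics/a11.png

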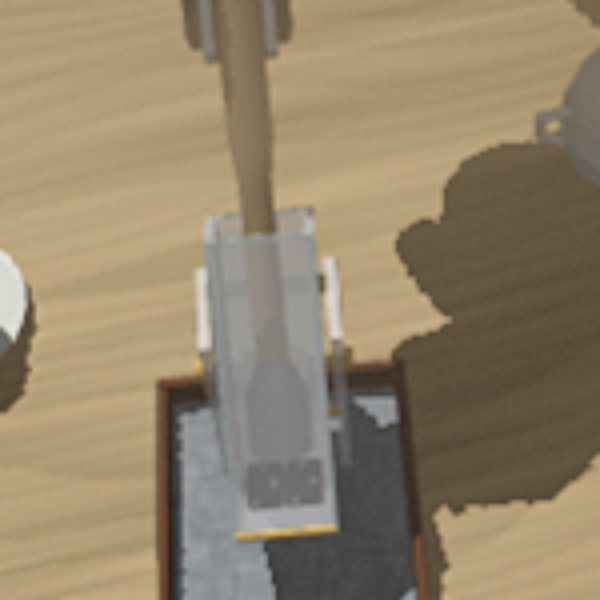

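View pics/b11.png

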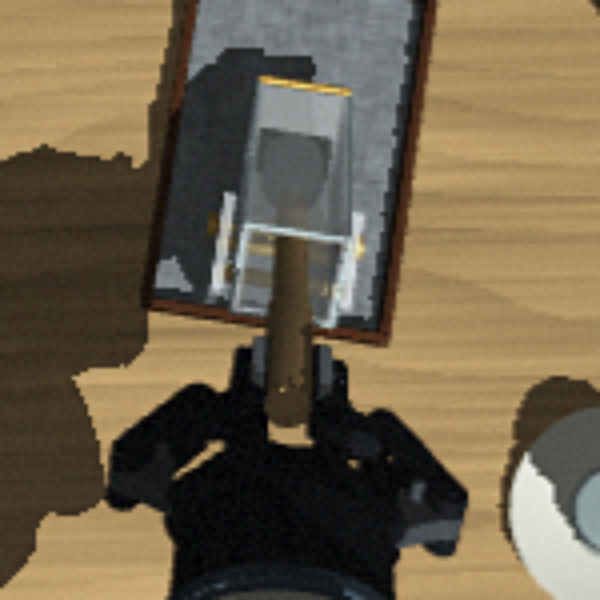

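The foot sits right above the two dice, which lie side by side at (285,485) in the scene crop. I push slowly.

Call:
play_rows --targets '[{"tx":0,"ty":0,"tz":0.004,"rx":0,"ry":0,"rz":0,"jaw":0.01},{"tx":0,"ty":0,"tz":0.008,"rx":0,"ry":0,"rz":0,"jaw":0.01},{"tx":-0.0005,"ty":0,"tz":0.011,"rx":0,"ry":0,"rz":0,"jaw":0.01},{"tx":-0.0005,"ty":0,"tz":0.014,"rx":0,"ry":0,"rz":0,"jaw":0.01},{"tx":-0.0005,"ty":0,"tz":0.017,"rx":0,"ry":0,"rz":0,"jaw":0.01},{"tx":-0.001,"ty":0,"tz":0.02,"rx":0,"ry":0,"rz":0,"jaw":0.01},{"tx":-0.001,"ty":0,"tz":0.023,"rx":0,"ry":0,"rz":0,"jaw":0.01},{"tx":-0.001,"ty":0,"tz":0.026,"rx":0,"ry":0,"rz":0,"jaw":0.01},{"tx":-0.001,"ty":0,"tz":0.026,"rx":0,"ry":0,"rz":0,"jaw":0.01},{"tx":-0.001,"ty":0,"tz":0.026,"rx":0,"ry":0,"rz":0,"jaw":0.01}]' --force 110

```text
time_s: 15.05
eef_pos: [0.5301, 0.0312, 0.2225]
orientation: [-179.8, 34.9, 170.5]
ft_force: [-1.0, 0.4, -1.4]
gripper_width: 0.0176
```

Run:
```python
from h import *
pf(-.155);pf(-.165)
a=cam('scene');b=cam('top')
save(cv2.resize(a['frame'][120:270,220:370],None,fx=4,fy=4),'a12.png');save(cv2.resize(b['frame'][150:300,280:430],None,fx=4,fy=4),'b12.png')
```

```text
t [-0.0012  0.0001  0.0193] r [-0.13 -0.06  0.1 ] now [0.5301 0.0312 0.2225] q [  0.5  14.5 118.6 -25.4  13.8 -57. ] F [-1.   0.4 -1.4] w 0.0176 t 15.05
t [-0.0016  0.0001  0.0293] r [-0.13 -0.06  0.1 ] now [0.5301 0.0312 0.2225] q [  0.5  14.5 118.6 -25.4  13.8 -57. ] F [-1.   0.4 -1.4] w 0.0176 t 15.05
```

View pics/a12.png

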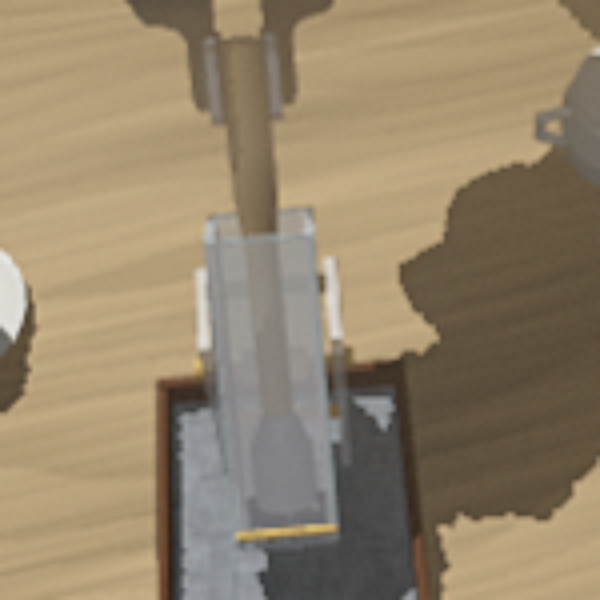

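View pics/b12.png

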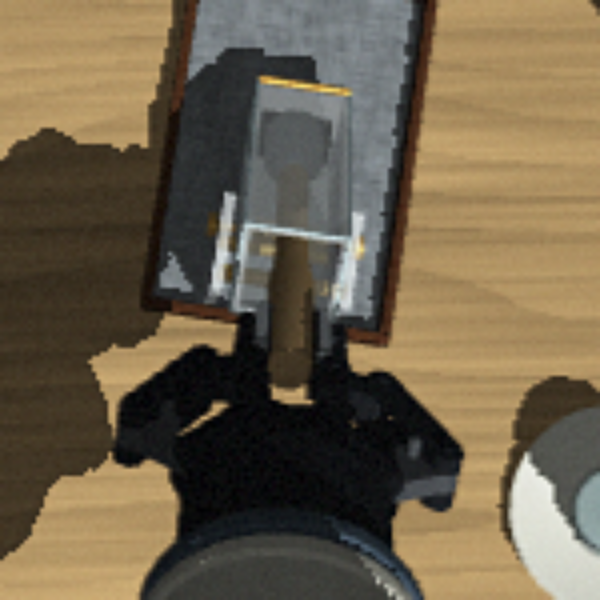

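The foot is near the lower end and the dice are moving down. I push further.

Call:
play_rows --targets '[{"tx":0,"ty":0,"tz":0.003,"rx":0,"ry":0,"rz":0,"jaw":0.01},{"tx":0,"ty":0,"tz":0.006,"rx":0,"ry":0,"rz":0,"jaw":0.01},{"tx":-0.0005,"ty":0,"tz":0.009,"rx":0,"ry":0,"rz":0,"jaw":0.01},{"tx":-0.0005,"ty":0,"tz":0.012,"rx":0,"ry":0,"rz":0,"jaw":0.01},{"tx":-0.001,"ty":0,"tz":0.015,"rx":0,"ry":0,"rz":0,"jaw":0.01},{"tx":-0.001,"ty":0,"tz":0.018,"rx":0,"ry":0,"rz":0,"jaw":0.01},{"tx":-0.001,"ty":0,"tz":0.021,"rx":0,"ry":0,"rz":0,"jaw":0.01},{"tx":-0.001,"ty":0,"tz":0.024,"rx":0,"ry":0,"rz":0,"jaw":0.01},{"tx":-0.001,"ty":0,"tz":0.024,"rx":0,"ry":0,"rz":0,"jaw":0.01},{"tx":-0.001,"ty":0,"tz":0.024,"rx":0,"ry":0,"rz":0,"jaw":0.01}]'

```text
time_s: 16.15
eef_pos: [0.5441, 0.0287, 0.203]
orientation: [-179.8, 34.8, 170.5]
ft_force: [-2.8, 0.2, -2.4]
gripper_width: 0.0176
```

Run:
```python
from h import *
pf(-.155);pf(-.165)
a=cam('scene');b=cam('top')
save(cv2.resize(a['frame'][170:320,220:370],None,fx=4,fy=4),'a13.png');save(cv2.resize(b['frame'][130:280,280:430],None,fx=4,fy=4),'b13.png')
```

```text
t [-0.0007  0.0002 -0.0048] r [-0.15 -0.12  0.1 ] now [0.5441 0.0287 0.203 ] q [ 1.000e-01  1.770e+01  1.183e+02 -3.080e+01  1.110e+01 -5.180e+01] F [-2.8  0.2 -2.4] w 0.0176 t 16.15
t [-0.0012  0.0002  0.0052] r [-0.15 -0.12  0.1 ] now [0.5441 0.0287 0.203 ] q [ 1.000e-01  1.770e+01  1.183e+02 -3.080e+01  1.110e+01 -5.180e+01] F [-2.8  0.2 -2.4] w 0.0176 t 16.15
```

View pics/a13.png

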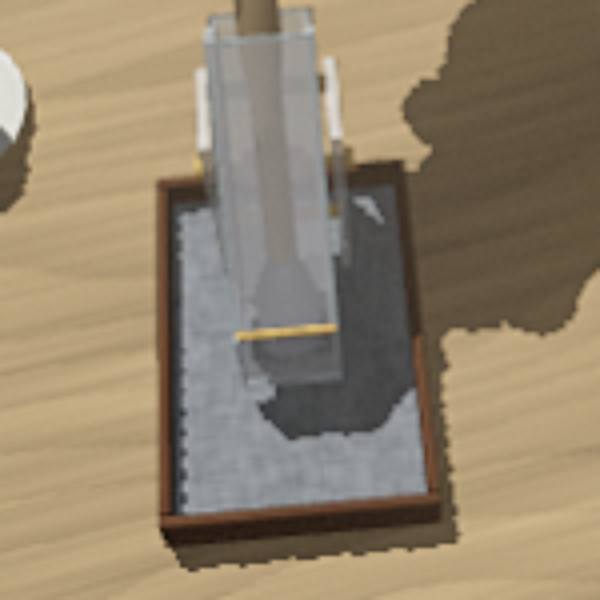

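View pics/b13.png

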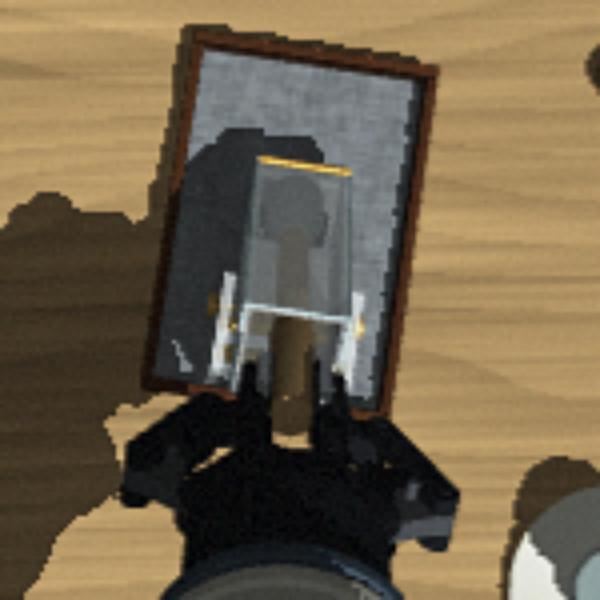

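The door hangs wide open below the gold hinge, at crop (290,360). The foot is about 20 mm past the lower end. I draw back along the axis and look for the dice.

Call:
play_rows --targets '[{"tx":0,"ty":0,"tz":-0.005,"rx":0,"ry":0,"rz":0,"jaw":0.01},{"tx":0.0005,"ty":0,"tz":-0.015,"rx":0,"ry":0,"rz":0,"jaw":0.01},{"tx":0.001,"ty":0,"tz":-0.025,"rx":0,"ry":0,"rz":0,"jaw":0.01},{"tx":0.0015,"ty":0,"tz":-0.035,"rx":0,"ry":0,"rz":0,"jaw":0.01},{"tx":0.002,"ty":0,"tz":-0.045,"rx":0,"ry":0,"rz":0,"jaw":0.01},{"tx":0.002,"ty":0,"tz":-0.055,"rx":0,"ry":0,"rz":0,"jaw":0.01},{"tx":0.0025,"ty":0,"tz":-0.065,"rx":0,"ry":0,"rz":0,"jaw":0.01},{"tx":0.003,"ty":0,"tz":-0.075,"rx":0,"ry":0,"rz":0,"jaw":0.01},{"tx":0.003,"ty":0,"tz":-0.08,"rx":0,"ry":0,"rz":0,"jaw":0.01},{"tx":0.003,"ty":0,"tz":-0.08,"rx":0,"ry":0,"rz":0,"jaw":0.01}]'

```text
time_s: 17.25
eef_pos: [0.4966, 0.037, 0.2679]
orientation: [-179.8, 34.9, 170.5]
ft_force: [0.1, 0.5, -1.3]
gripper_width: 0.0174
```

Run:
```python
from h import *
pf(-.08);pf(.04)
a=cam('scene');b=cam('top')
save(cv2.resize(a['frame'][170:320,220:370],None,fx=4,fy=4),'a14.png');save(cv2.resize(b['frame'][130:280,280:430],None,fx=4,fy=4),'b14.png')
```

```text
t [-0.0001 -0.0001  0.0011] r [-0.13 -0.03  0.1 ] now [0.4966 0.037  0.2679] q [  1.6   6.8 118.4 -18.1  21.4 -64. ] F [ 0.1  0.5 -1.3] w 0.0174 t 17.25
t [ 0.0048 -0.0004 -0.1188] r [-0.13 -0.03  0.1 ] now [0.4966 0.037  0.2679] q [  1.6   6.8 118.4 -18.1  21.4 -64. ] F [ 0.1  0.5 -1.3] w 0.0174 t 17.25
```

View pics/a14.png

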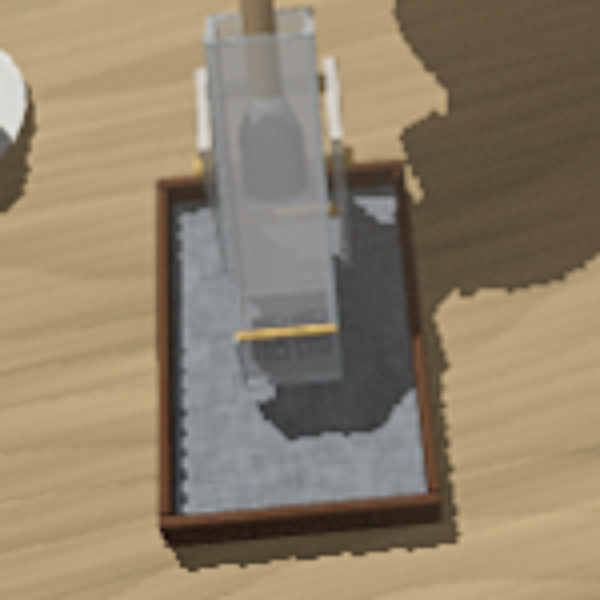

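View pics/b14.png

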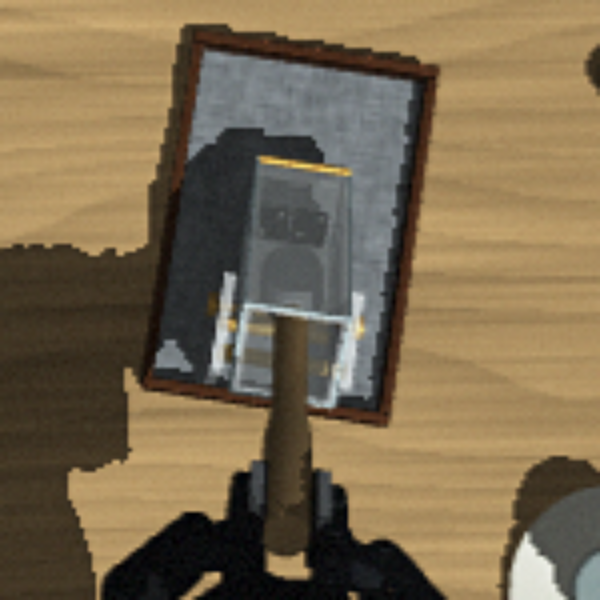

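Run:
```python
from h import *
a=cam('scene');b=cam('top')
def cr(c,x,y,w,h,s):
    im=c['frame'][y:y+h,x:x+w].astype(float); im=np.clip((im-40)*1.9,0,255).astype(np.uint8)
    return cv2.resize(im,None,fx=s,fy=s,interpolation=cv2.INTER_CUBIC)
save(np.hstack([cr(a,270,225,50,50,8),cr(b,335,165,40,50,8)[:400]]),'d14.png')
```

```text
(no output)
```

View pics/d14.png

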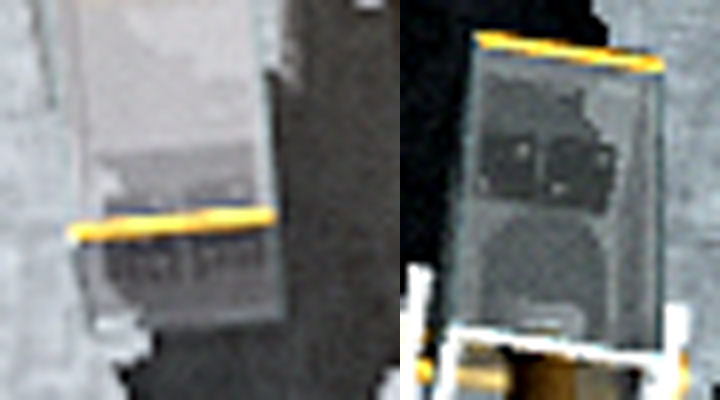

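Run:
```python
from h import *
a=cam('scene');b=cam('top')
t=lambda P:np.round([(P-O)@ex,(P-O)@ey,P[2]],3)
for p in((348.6,186),(357.25,187.25)): print('top',t(onz(b,*p,.028)),t(onz(b,*p,.06)))
for p in((288.1,250.6),(298,249.6)): print('scene',t(onz(a,*p,.028)),t(onz(a,*p,.06)))
```

```text
top [0.053 0.006 0.028] [0.048 0.007 0.06 ]
top [ 0.053 -0.012  0.028] [ 0.048 -0.01   0.06 ]
scene [ 0.05  -0.008  0.028] [ 0.067 -0.006  0.06 ]
scene [0.05  0.012 0.028] [0.066 0.012 0.06 ]
```

Both dice lie on the tray floor: the two views agree at z≈0.028 for their top faces, at tower x≈50 mm. That is well below the tube end. I draw the muddler out.

Call:
play_rows --targets '[{"tx":0.0005,"ty":0,"tz":-0.012,"rx":0,"ry":0,"rz":0,"jaw":0.01},{"tx":0.001,"ty":0,"tz":-0.027,"rx":0,"ry":0,"rz":0,"jaw":0.01},{"tx":0.0016,"ty":0,"tz":-0.042,"rx":0,"ry":0,"rz":0,"jaw":0.01},{"tx":0.0022,"ty":0,"tz":-0.057,"rx":0,"ry":0,"rz":0,"jaw":0.01},{"tx":0.0028,"ty":0,"tz":-0.072,"rx":0,"ry":0,"rz":0,"jaw":0.01},{"tx":0.0035,"ty":0,"tz":-0.087,"rx":0,"ry":0,"rz":0,"jaw":0.01},{"tx":0.004,"ty":0,"tz":-0.102,"rx":0,"ry":0,"rz":0,"jaw":0.01},{"tx":0.005,"ty":0,"tz":-0.12,"rx":0,"ry":0,"rz":0,"jaw":0.01},{"tx":0.006,"ty":0,"tz":-0.135,"rx":0,"ry":0,"rz":0,"jaw":0.01},{"tx":0.006,"ty":0,"tz":-0.145,"rx":0,"ry":0,"rz":0,"jaw":0.01}]'

```text
time_s: 18.55
eef_pos: [0.4098, 0.0519, 0.3829]
orientation: [-179.8, 34.8, 170.5]
ft_force: [-0.2, 0.3, -1.8]
gripper_width: 0.0173
```

Run:
```python
from h import *
pf(.065);plan([.43,.06,.30],RD)
a=cam('scene');b=cam('top')
save(a['frame'],'a15.png')
```

```text
t [-0.0005 -0.0003  0.0009] r [-0.15 -0.12  0.1 ] now [0.4098 0.0519 0.3829] q [  5.8 -11.1 113.2 -12.7  44.8 -68.3] F [-0.2  0.3 -1.8] w 0.0173 t 18.55
t [0.0321 0.0116 0.0786] r [-0.18 34.83  0.05] now [0.4098 0.0519 0.3829] q [  5.8 -11.1 113.2 -12.7  44.8 -68.3] F [-0.2  0.3 -1.8] w 0.0173 t 18.55
```

View pics/a15.png

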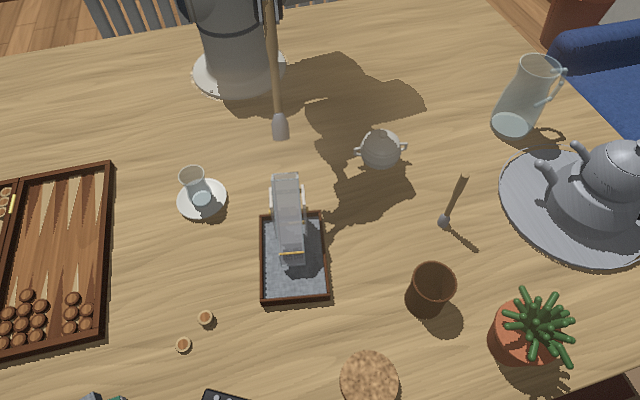

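Call:
play_rows --targets '[{"tx":0.003,"ty":0.001,"tz":0.007,"rx":0,"ry":4,"rz":0,"jaw":0.01},{"tx":0.007,"ty":0.002,"tz":0.017,"rx":0,"ry":8,"rz":0,"jaw":0.01},{"tx":0.011,"ty":0.004,"tz":0.027,"rx":0,"ry":12,"rz":0,"jaw":0.01},{"tx":0.015,"ty":0.005,"tz":0.037,"rx":0,"ry":16,"rz":0,"jaw":0.01},{"tx":0.019,"ty":0.007,"tz":0.047,"rx":0,"ry":20,"rz":0,"jaw":0.01},{"tx":0.023,"ty":0.008,"tz":0.057,"rx":0,"ry":24,"rz":0,"jaw":0.01},{"tx":0.027,"ty":0.01,"tz":0.067,"rx":0,"ry":29,"rz":0,"jaw":0.01},{"tx":0.03,"ty":0.011,"tz":0.074,"rx":-0.1,"ry":33,"rz":0,"jaw":0.01},{"tx":0.032,"ty":0.0116,"tz":0.0786,"rx":-0.18,"ry":34.8,"rz":0,"jaw":0.01},{"tx":0.032,"ty":0.0116,"tz":0.0786,"rx":-0.18,"ry":34.8,"rz":0,"jaw":0.01}]'

```text
time_s: 19.65
eef_pos: [0.4311, 0.0597, 0.2991]
orientation: [-180.0, 0.0, 170.4]
ft_force: [0.4, -0.2, -0.7]
gripper_width: 0.0171
```

Run:
```python
from h import *
plan([.43,.06,.205],RD)
a=cam('scene');b=cam('top')
save(cv2.resize(a['frame'][0:200,200:400],None,fx=3,fy=3),'a16.png');save(cv2.resize(b['frame'][180:400,240:440],None,fx=2.5,fy=2.5),'b16.png')
s=env.read_state()['eef_pos']
P=[s+[0,0,h] for h in(-.2,-.1,-.03)]
print((proj(a,P)-[200,0])*3,(proj(b,P)-[240,180])*2.5)
```

```text
t [0.0012 0.0001 0.0941] r [-0.02  0.01  0.02] now [0.4311 0.0597 0.2991] q [  0.    9.4  97.5  -0.   73.  -80.4] F [ 0.4 -0.2 -0.7] w 0.0171 t 19.65
[[267.67199584 436.63745803]
 [256.31692526 330.35936726]
 [246.84084613 241.35254439]] [[231.13726266 279.81149339]
 [236.6729876  291.18638991]
 [241.48075616 301.06628545]]
```

View pics/a16.png

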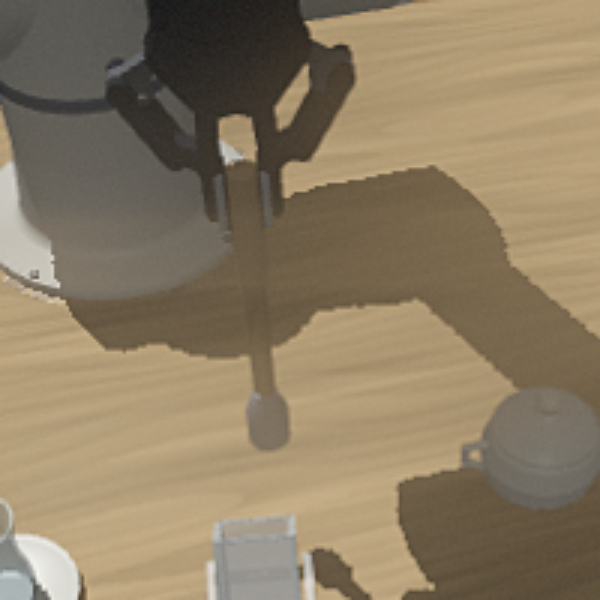

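View pics/b16.png

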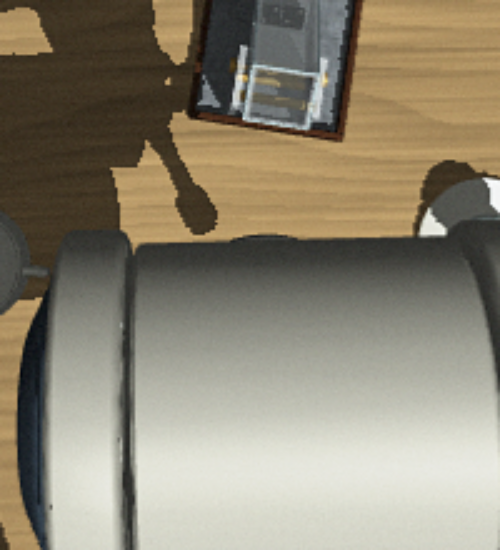

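The muddler hangs straight: its foot base is at (268,438) against the predicted (268,437). The table below is bare, so I lower it.

Call:
play_rows --targets '[{"tx":0,"ty":0,"tz":0.015,"rx":0,"ry":0,"rz":0,"jaw":0.01},{"tx":0,"ty":0,"tz":0.035,"rx":0,"ry":0,"rz":0,"jaw":0.01},{"tx":0,"ty":0,"tz":0.055,"rx":0,"ry":0,"rz":0,"jaw":0.01},{"tx":0,"ty":0,"tz":0.07,"rx":0,"ry":0,"rz":0,"jaw":0.01},{"tx":0,"ty":0,"tz":0.08,"rx":0,"ry":0,"rz":0,"jaw":0.01},{"tx":0,"ty":0,"tz":0.088,"rx":0,"ry":0,"rz":0,"jaw":0.01},{"tx":0,"ty":0,"tz":0.093,"rx":0,"ry":0,"rz":0,"jaw":0.01},{"tx":0,"ty":0,"tz":0.096,"rx":0,"ry":0,"rz":0,"jaw":0.01},{"tx":0,"ty":0,"tz":0.097,"rx":0,"ry":0,"rz":0,"jaw":0.01},{"tx":0,"ty":0,"tz":0.097,"rx":0,"ry":0,"rz":0,"jaw":0.01}]'

```text
time_s: 20.75
eef_pos: [0.4309, 0.0599, 0.2034]
orientation: [-180.0, 0.2, 170.5]
ft_force: [-0.1, -0.0, -1.3]
gripper_width: 0.0176
```

Run:
```python
from h import *
plan([.43,.06,.199],RD)
```

```text
t [ 0.0009 -0.0001  0.0044] r [-0.    0.18  0.05] now [0.4309 0.0599 0.2034] q [ 1.000e-01  1.630e+01  1.059e+02 -0.000e+00  5.760e+01 -8.040e+01] F [-0.1 -0.  -1.3] w 0.0176 t 20.75
```

Not in contact yet. I lower another 4 mm or so gently.

Call:
play_rows --targets '[{"tx":0,"ty":0,"tz":0.001,"rx":0,"ry":0,"rz":0,"jaw":0.01},{"tx":0,"ty":0,"tz":0.002,"rx":0,"ry":0,"rz":0,"jaw":0.01},{"tx":0,"ty":0,"tz":0.003,"rx":0,"ry":0,"rz":0,"jaw":0.01},{"tx":0,"ty":0,"tz":0.0035,"rx":0,"ry":0,"rz":0,"jaw":0.01},{"tx":0,"ty":0,"tz":0.004,"rx":0,"ry":0,"rz":0,"jaw":0.01},{"tx":0,"ty":0,"tz":0.0042,"rx":0,"ry":0,"rz":0,"jaw":0.01},{"tx":0,"ty":0,"tz":0.0042,"rx":0,"ry":0,"rz":0,"jaw":0.01},{"tx":0,"ty":0,"tz":0.0042,"rx":0,"ry":0,"rz":0,"jaw":0.01},{"tx":0,"ty":0,"tz":0.0042,"rx":0,"ry":0,"rz":0,"jaw":0.01},{"tx":0,"ty":0,"tz":0.0042,"rx":0,"ry":0,"rz":0,"jaw":0.01}]'

```text
time_s: 21.75
eef_pos: [0.4314, 0.0599, 0.1996]
orientation: [180.0, 0.2, 170.5]
ft_force: [-0.8, -0.9, 7.1]
gripper_width: 0.0175
```

Run:
```python
from h import *
plan([.43,.06,.199],RD)
```

```text
t [ 0.0014 -0.0001  0.0006] r [0.01 0.25 0.05] now [0.4314 0.0599 0.1996] q [ 1.000e-01  1.660e+01  1.062e+02 -0.000e+00  5.690e+01 -8.040e+01] F [-0.8 -0.9  7.1] w 0.0175 t 21.75
```

Contact at 7 N, at the same TCP height as the grasp. I release in small steps.

Call:
play_rows --targets '[{"tx":0,"ty":0,"tz":0,"rx":0,"ry":0,"rz":0,"jaw":0.018},{"tx":0,"ty":0,"tz":0,"rx":0,"ry":0,"rz":0,"jaw":0.02},{"tx":0,"ty":0,"tz":0,"rx":0,"ry":0,"rz":0,"jaw":0.022},{"tx":0,"ty":0,"tz":0,"rx":0,"ry":0,"rz":0,"jaw":0.024},{"tx":0,"ty":0,"tz":0,"rx":0,"ry":0,"rz":0,"jaw":0.028},{"tx":0,"ty":0,"tz":0,"rx":0,"ry":0,"rz":0,"jaw":0.034},{"tx":0,"ty":0,"tz":0,"rx":0,"ry":0,"rz":0,"jaw":0.042},{"tx":0,"ty":0,"tz":0,"rx":0,"ry":0,"rz":0,"jaw":0.05},{"tx":0,"ty":0,"tz":0,"rx":0,"ry":0,"rz":0,"jaw":0.056},{"tx":0,"ty":0,"tz":0,"rx":0,"ry":0,"rz":0,"jaw":0.06}]' --force 20

```text
time_s: 22.75
eef_pos: [0.4314, 0.0599, 0.1996]
orientation: [180.0, 0.2, 170.5]
ft_force: [0.1, 0.4, 0.4]
gripper_width: 0.06
```

Run:
```python
from h import *
plan([.43,.06,.199],RD)
a=cam('scene')
save(cv2.resize(a['frame'][0:200,200:400],None,fx=3,fy=3),'a17.png')
```

```text
t [ 0.0014 -0.0002  0.0006] r [0.01 0.25 0.05] now [0.4314 0.0599 0.1996] q [ 1.000e-01  1.660e+01  1.062e+02 -0.000e+00  5.690e+01 -8.040e+01] F [0.1 0.4 0.4] w 0.06 t 22.75
```

View pics/a17.png

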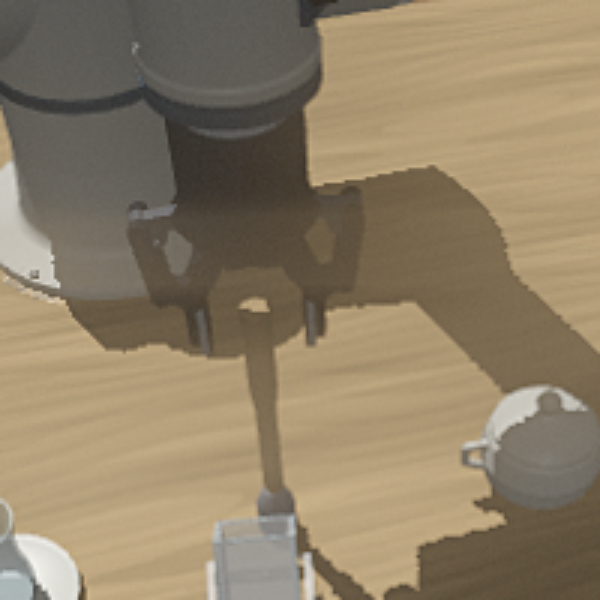

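The fingers are open and the muddler stands free at (258,400). I retreat straight up, then aside.

Call:
play_rows --targets '[{"tx":0,"ty":0,"tz":-0.01,"rx":0,"ry":0,"rz":0,"jaw":0.06},{"tx":0,"ty":0,"tz":-0.03,"rx":0,"ry":0,"rz":0,"jaw":0.06},{"tx":0,"ty":0,"tz":-0.06,"rx":0,"ry":0,"rz":0,"jaw":0.06},{"tx":0,"ty":0,"tz":-0.1,"rx":0,"ry":0,"rz":0,"jaw":0.06},{"tx":0,"ty":0.04,"tz":-0.13,"rx":0,"ry":0,"rz":0,"jaw":0.06},{"tx":0,"ty":0.08,"tz":-0.13,"rx":0,"ry":0,"rz":0,"jaw":0.06},{"tx":0,"ty":0.12,"tz":-0.13,"rx":0,"ry":0,"rz":0,"jaw":0.06},{"tx":0,"ty":0.16,"tz":-0.13,"rx":0,"ry":0,"rz":0,"jaw":0.06},{"tx":0,"ty":0.2,"tz":-0.13,"rx":0,"ry":0,"rz":0,"jaw":0.06},{"tx":0,"ty":0.22,"tz":-0.13,"rx":0,"ry":0,"rz":0,"jaw":0.06}]'

```text
time_s: 23.8
eef_pos: [0.4673, 0.2797, 0.3303]
orientation: [179.9, 0.3, 170.5]
ft_force: [-0.6, -0.9, 0.1]
gripper_width: 0.0598
```

Run:
```python
from h import *
plan([.43,.06,.199],RD)
a=cam('scene');b=cam('top')
save(a['frame'],'a18.png');save(b['frame'],'b18.png')
save(cv2.resize(a['frame'][80:280,220:370],None,fx=3,fy=3),'c18.png')
P=[[.4314,.0599,h] for h in(0,.11,.22)]
print(proj(a,P),proj(b,P))
```

```text
t [ 0.0013 -0.223   0.1311] r [0.05 0.27 0.14] now [0.4673 0.2797 0.3303] q [ 24.7  17.3  81.4  -0.1  81.1 -55.8] F [-0.6 -0.9  0.1] w 0.0598 t 23.8
[[292.41055515 175.04413505]
 [288.94494445 142.69136037]
 [284.65687768 102.50427704]] [[330.717311   287.85506004]
 [332.67865371 291.82154633]
 [335.21030446 296.94183884]]
```

View pics/a18.png

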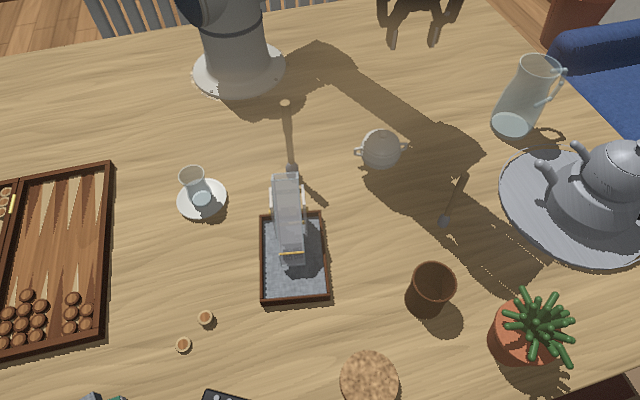

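View pics/b18.png

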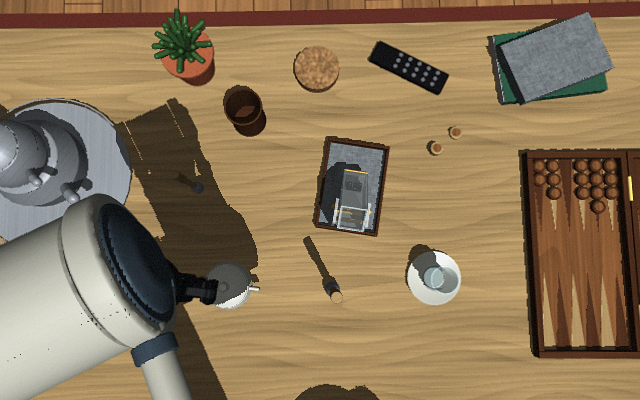

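View pics/c18.png

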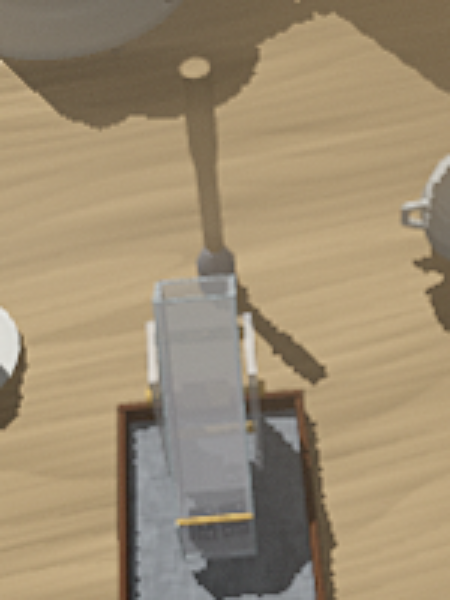

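Final checks: the muddler's top is at scene (285,103) and top (336,297), matching an upright stick to about 1 px. The tube is still tipped, and the dice show in the tray at top (353,186). Glass and bowl look unmoved. I hand in.

```bash
python3 -c "
from station import env
print(env.sign_off())"
```

```text
the job is handed in; nothing more can be done
None
```

The job is done and handed in at about 24 s of the 67 s allowed; no verdict was reported.

**What I did**
- I pushed the tube's +x face with closed fingers until it was back at its stop.
- I picked the larger muddler, whose top stands at z≈0.22 m, and lowered it coaxially into the tube. I leaned it about 0.04 rad more upright inside the bore so that joint 5 stayed clear of its limit.
- I pushed it about 20 mm past the tube's lower end. The door swung wide open.
- I drew it out, stood it on the bare table at about (0.431, 0.060) and moved the arm clear.

**Last checks**
- **Dice:** just after the push, both views put them on the tray floor at tower x≈50 mm, below the tube's end. The final top picture shows them in the same place.
- **Tube:** it looks unmoved from the stop. After tipping, its mouth matched a 0.65 rad tilt to within 1 to 2 mm per camera.
- **Muddler:** it stands within about 1 to 2 pixels of an upright stick. The foot touched down at the same TCP height as when I grasped it.
- **Tea glass and sugar bowl:** by eye, neither moved in the final pictures; I did not re-measure them.

No check failed. The two cameras disagreed by about 3 to 4 mm in y on the mouth position, so I used the average, and the insertion went in freely.

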